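Chock the tin shelf and set out the spice boxes

TASK

Set up the cooking corner: lay the dark steel chock along the red line, midway across the sloping wooden shelf, and only then lay every tin on its side squarely behind it, across the slope on the uphill side, letting each one go only when it rests against the chock or the tin before it so that none is dropped or rolls away. Stand each flip-top spice box upright in a cell of its own in the white tray, all with their red thumb tabs towards the tray's red end; the tins and boxes in use vary. Do not shift the other kitchen things, and if a box gets knocked aside, put it right.

Things in the scene. Friction and masses are not known exactly. Their poses are not given: they have to be found in the camera images.
- board: top board of the low sloping wooden shelf (fixed; place varies), 120 mm wide (its x, level), 280 mm long (its y, which points uphill), slope 9 degrees, no lips. Origin on its upper surface in the middle of the red line that crosses it (along x); z is normal to the board, out of it. The low end is at y = -50 mm, the high end at y = +230 mm; the surface at the red line is 20 mm above the counter. A tin let go on it unchocked rolls down and off
- chock: dark steel chock bar, 66 mm long (its x), same trapezoid section all along: 44 mm wide at the foot, 16 mm at the top, 28 mm high (symmetrical in y); 0.43 kg; origin at the centre of its underside, z up. Starts on the counter; it can be gripped by its flat ends. Friction holds it on the board with the tins against it
- tray: white fixed tray, 228 x 50 mm, 14 mm high walls, floor 4 mm above the counter; origin under its centre, z up. Four open cells in a row along its x, centred at x = -84, -28, +28, +84 mm, y = 0, each 52 (x) by 42 (y) mm inside. Its -x end carries a red block (red end, 16 mm beyond the tray)
- tin1: small steel tin with a red band, 50 mm diameter, 62 mm long, about 0.12 kg; origin at its centre, x along its axis (either end alike). Starts lying in one of three grooves of a fixed wooden cradle (grooves 58 mm apart, tin centre 31 mm above the counter; its ends stand 6 mm clear of the 50 mm wide cradle and can be gripped there). May be absent
- tin2: small steel tin with a green band, 50 mm diameter, 62 mm long, about 0.12 kg; origin at its centre, x along its axis (either end alike). Starts lying in one of three grooves of a fixed wooden cradle (grooves 58 mm apart, tin centre 31 mm above the counter; its ends stand 6 mm clear of the 50 mm wide cradle and can be gripped there). May be absent
- tin3: small steel tin with a yellow band, 50 mm diameter, 62 mm long, about 0.12 kg; origin at its centre, x along its axis (either end alike). Starts lying in one of three grooves of a fixed wooden cradle (grooves 58 mm apart, tin centre 31 mm above the counter; its ends stand 6 mm clear of the 50 mm wide cradle and can be gripped there). May be absent
- spice1: white flip-top spice box with an orange lid, 40 (x) x 34 (y) x 46 mm high, about 0.09 kg; origin at the centre of its underside, z up; red thumb tab at the top of its -x face, sticking out 8 mm, its under side 40 mm up. Starts upright on the counter at any yaw. May be absent
- spice2: white flip-top spice box with a yellow lid, 40 (x) x 34 (y) x 46 mm high, about 0.09 kg; origin at the centre of its underside, z up; red thumb tab at the top of its -x face, sticking out 8 mm, its under side 40 mm up. Starts upright on the counter at any yaw. May be absent
- spice3: white flip-top spice box with a green lid, 40 (x) x 34 (y) x 46 mm high, about 0.09 kg; origin at the centre of its underside, z up; red thumb tab at the top of its -x face, sticking out 8 mm, its under side 40 mm up. Starts upright on the counter at any yaw. May be absent
- spice4: white flip-top spice box with a blue lid, 40 (x) x 34 (y) x 46 mm high, about 0.09 kg; origin at the centre of its underside, z up; red thumb tab at the top of its -x face, sticking out 8 mm, its under side 40 mm up. Starts upright on the counter at any yaw. May be absent
- spice1_tab (a point): the thumb tab of spice1, 24 mm from its centre line, 42 mm above its underside
- spice2_tab (a point): the thumb tab of spice2, 24 mm from its centre line, 42 mm above its underside
- spice3_tab (a point): the thumb tab of spice3, 24 mm from its centre line, 42 mm above its underside
- spice4_tab (a point): the thumb tab of spice4, 24 mm from its centre line, 42 mm above its underside
- mortar: white ceramic mortar bowl, 100 mm across, 65 mm high; bystander, leave alone; origin under its centre
- tongs: stainless tongs lying along y, 240 mm long, 12 mm high; bystander, leave alone; origin under its middle
- pan_lid: aluminium saucepan lid, 140 mm across, 44 mm high; bystander, leave alone; origin under its centre
- salt_box: large blue flip-top salt box, 70 x 90 x 79 mm; bystander, leave alone; origin under its centre
- mug: blue mug, 80 mm across, 85 mm high; bystander, leave alone; origin under its centre
There are look-alikes about, which are no part of the job. Of the things shaped like the chock, the steel one is meant.

How it is judged:
By the outcome, as a careful person would: the job done as asked, in the order asked, and still so for the second after the job is handed in, with the robot touching nothing.
Of tin1, tin2, tin3 only 2 to 3 are there at a start; the rules pass over those that are not, and their reading is None.
Of spice1, spice2, spice3, spice4 only 3 to 4 are there at a start; the rules pass over those that are not, and their reading is None.
At some moment in a run one of spice1, spice2, spice3, spice4 may be knocked a few centimetres aside while the robot is not near it.
It also fails if it takes over 210 s, if anything falls off the work surface, if the arm or the gripper's body presses on something with over 40 N, if the wrist force passes 120 N, or if a joint passes its speed limit or range.

ROBOT

A 6-joint arm with a two-finger parallel gripper is mounted at the origin on the work surface. World frame = base frame: x ahead of the robot, y to its left, z up, the work surface at z = 0. Lengths are in m, angles in degrees, forces in N, time in s.
With the tool pointing down it reaches from about 0.3 to 0.75 m from the base axis. Payload 8.5 kg.
Tool frame: the origin (TCP) lies midway between the tips of the shut fingers; the grasp point (between the pads) lies 19 mm behind it; z points along the fingers, y is the direction in which the jaws open and shut (so a half turn about z gives the same grasp; the last joint's range is limited). The gripper opens to 85 mm and grips with 20 to 120 N. Pads are 22 mm wide; open, the fingers measure 114 mm over their backs; the gripper's body (76 mm by 85 mm) begins 54 mm behind the grasp point. The pads swing forward as they close: fully open they stand 13 mm farther back than shut.
Start: joints at [-87.336, 21.807, 74.336, -0, 83.858, -12.336], TCP at [0.142, -0.531, 0.231] pointing down, gripper open.
Joint ranges: [-178.18, 178.18], [-50.72, 133.34], [12.68, 142.11], [-81.47, 261.47], [9.98, 163.14], [-165.26, 165.26]. Speed limits (degrees/s): [136.94, 136.94, 180, 180, 180, 180].

INTERFACE

Orientations are given as a 3x3 rotation matrix whose columns are the frame's x, y, z axes.
In Python, from rig import env, viewer, ticket gives the robot as it stands. The module is installed in compiled form; this text tells all that it offers.
- The arm moves only by the shell command python3 -m pendant 'ROWS' [FORCE]. ROWS is JSON, a list of rows, each a list of 3 entries, a list of its own where there are three numbers: the shift along the world's x, y, z in mm, then the turn about the world's z in rad, then the opening, from -1 (shut) to 1 (fully open). A call has 1 to 12 rows; each row shifts and turns the pose as measured when the row begins; what a row does not reach is not made up. A row lasts 1/8 s, in which the tool goes at most 62.5 mm and 10.7 degrees, less where a joint would pass 70% of its speed; a pose out of reach is approached as far as the arm can. A call with a gripper value outside its range is refused whole. The fingers move at their own pace and stop on an object; FORCE is the grip in N (left out, the last holds). Time passes only in rows, so rows that do not move let the fingers close. It gives the time, the measured TCP pose, the force and the opening at its end, in the units of the state.
- env.observe(): the state, without advancing time (a new reading comes with each control period).
- viewer.get_image(name): name is "side" or "top"; returns (picture, depth): 384x512x3 uint8, red, green, blue; 384x512 float32, m along the optical axis (not along the pixel's ray), 0 where there is no reading.
- viewer.camera_params(name): a dict with "fx", "fy", "cx", "cy" (pixels), "D" ([k1, k2, p1, p2, k3] as OpenCV has them; the pictures are not rectified), "rvec" (rotation vector, rad) and "tvec" (3), from world to camera coordinates, as OpenCV has them. Camera axes: x right, y down, z forward; pixel columns grow to the right and rows downward; lengths in m; the calibration is good to about 2 mm. A picture is of the moment at which its call begins. camera_params takes no time and is no camera call.
- ticket.close_job(): hands the job in, once; it reports no verdict.
The state is a dict: "time_s": time; "q": joint angles; "qvel": joint speeds; "joint_efforts": joint torques, N m; "position": TCP position; "tool_rot": TCP orientation; "ft_force": force on the tool from outside, world axes, zero at the start; "wrist_torque": the same for the moment, N m; "grip_width": finger opening in m.
Only numpy, scipy, OpenCV 4.12 (cv2) and the standard library are available. Lean on these libraries where they do the work, as an engineer would, in place of code of your own. Each camera call takes 0.05 s, during which the arm holds its last target. There are 200 camera calls.

## Working session

There is one attempt and no reset: what is moved stays moved. The work goes in short steps, Python scripts to look and compute and a shell command to move; the robot and the scene stay as the last step left them, time stands still between calls to the robot, and variables do not carry over. Pictures are saved under pics/ and viewed, about 12 in all and at most 16, crops included, and the job is handed in when it is done.

```bash
mkdir -p pics
cat > h.py <<'E'
import numpy as np, cv2
from rig import env, viewer, ticket
def cam(n):
    p=viewer.camera_params(n); K=np.array([[p['fx'],0,p['cx']],[0,p['fy'],p['cy']],[0,0,1.]])
    R,_=cv2.Rodrigues(np.array(p['rvec'],float)); return K,np.array(p['D'],float),R,np.array(p['tvec'],float).ravel()
def ray(n,uv,z):
    "pixels (N,2) -> world points on plane z"
    K,D,R,t=cam(n); u=cv2.undistortPoints(np.array(uv,float).reshape(-1,1,2),K,D).reshape(-1,2)
    d=np.c_[u,np.ones(len(u))]@R; c=-R.T@t
    return c+d*((z-c[2])/d[:,2])[:,None]
def cloud(n,depth):
    "world xyz per pixel from depth"
    K,D,R,t=cam(n); h,w=depth.shape; g=np.stack(np.meshgrid(np.arange(w),np.arange(h)),-1).reshape(-1,1,2).astype(float)
    u=cv2.undistortPoints(g,K,D).reshape(-1,2); z=depth.reshape(-1,1)
    P=(np.c_[u,np.ones(len(u))]*z-t)@R; return P.reshape(h,w,3)
def proj(n,X):
    p=viewer.camera_params(n);K,D,_,_=cam(n)
    return cv2.projectPoints(np.array(X,float).reshape(-1,1,3),np.array(p['rvec'],float),np.array(p['tvec'],float),K,D)[0].reshape(-1,2)
def shot(n,name,box=None,s=1):
    im,d=viewer.get_image(n); np.savez('last_'+n+'.npz',im=im,d=d); o=im
    if box: o=im[box[1]:box[3],box[0]:box[2]]
    o=cv2.resize(o,None,fx=s,fy=s,interpolation=cv2.INTER_CUBIC); cv2.imwrite('pics/'+name+'.png',o[...,::-1]); return im,d
E
python3 - <<'E'
from h import *
for n in('top','side'):
    im,d=shot(n,n+'0',s=1.5); K,D,R,t=cam(n); print(n,K[0,0],-R.T@t,R.T[:,2],(d==0).mean())
o=env.observe(); print(o['time_s'],o['tool_rot'],o['grip_width'])
E
```

```text
top 403.8106762161793 [ 0.40378736 -0.06387479  1.42061291] [ 0.05987625 -0.00746793 -0.99817787] 0.003875732421875
side 454.6364396537676 [-0.00346262  0.63174541  0.94367692] [ 0.40830606 -0.56289236 -0.71863645] 0.004262288411458333
0.1 [[ 9.65932256e-01  2.58795039e-01 -7.49024186e-05]
 [ 2.58794915e-01 -9.65931416e-01  1.30077597e-03]
 [ 2.64283769e-04 -1.27584583e-03 -9.99999151e-01]] 0.08523851006294939
```

View pics/top0.png

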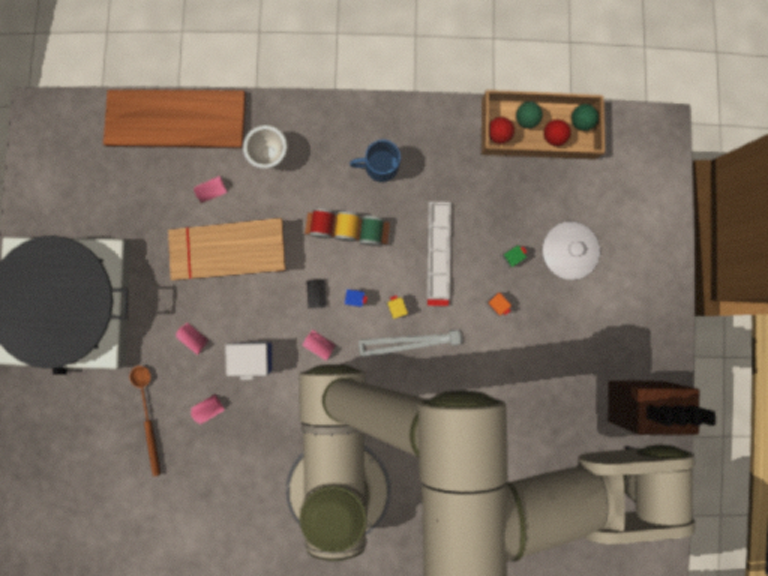

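View pics/side0.png

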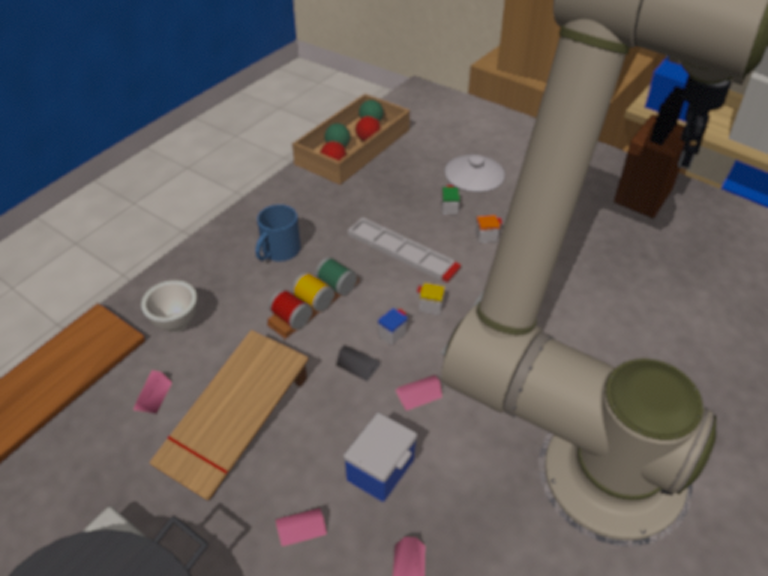

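Top view (1.5x pixels):
- Steel chock at (317,293). Its look-alikes are pink, at (211,188), (192,338), (319,345) and (207,409), so I choose the dark one.
- Board's red line at (188,253), with uphill to the right.
- Tins at (321,222) red, (347,226) yellow and (372,230) green. Red and green balls at (500,130) and (585,117) could be confused with them.
- Spice boxes at (356,298) blue, (398,307) yellow, (501,304) orange and (516,255) green. The tray is at (439,253), with its red end at the bottom.

Next I'll measure these, plus one close crop.

```bash
cat > meas.py <<'E'
from h import *
def load(n): z=np.load('last_'+n+'.npz'); return z['im'],z['d']
def blob(im,lo,hi,roi,k=1):
    hsv=cv2.cvtColor(im,cv2.COLOR_RGB2HSV); m=np.zeros(im.shape[:2],np.uint8); x0,y0,x1,y1=roi
    r=cv2.inRange(hsv,lo,hi)
    if lo[0]<3: r|=cv2.inRange(hsv,(170,lo[1],lo[2]),(180,hi[1],hi[2]))
    m[y0:y1,x0:x1]=r[y0:y1,x0:x1]
    c,_=cv2.findContours(m,cv2.RETR_EXTERNAL,cv2.CHAIN_APPROX_NONE)
    return sorted(c,key=cv2.contourArea)[::-1][:k]
def rect(n,c,z):
    "world min-area rect of contour on plane z: centre, sizes, yaw of long side"
    P=ray(n,c.reshape(-1,2),z)[:,:2].astype(np.float32)*1000
    (cx,cy),(w,h),a=cv2.minAreaRect(P)
    if w<h: w,h,a=h,w,a+90
    return np.round([cx,cy,w,h,(a+90)%180-90],1)
def cen(n,c,z):
    M=cv2.moments(c); return np.round(ray(n,[[M['m10']/M['m00'],M['m01']/M['m00']]],z)[0]*1000,1)
E
python3 - <<'E'
from meas import *
im,d=load('top'); P=cloud('top',d)*1000
S=lambda *b:[int(v/1.5) for v in b]
cols={'orange':((5,120,90),(17,255,255),S(480,285,525,325)),'yellow':((20,120,90),(35,255,255),S(380,290,415,325)),'green':((40,80,40),(85,255,255),S(495,240,535,272)),'blue':((100,120,40),(130,255,255),S(338,282,375,312))}
for k,(l,h,r) in cols.items():
    c=blob(im,l,h,r)[0]; print(k,rect('top',c,.046),cen('top',c,.046),cv2.contourArea(c))
    t=blob(im,(0,110,60),(4,255,255),r)
    if t and cv2.contourArea(t[0])>0: print('  tab',cen('top',t[0],.045),cv2.contourArea(t[0]))
for k,l,h,r in(('tinR',(0,120,50),(5,255,255),S(300,200,336,240)),('tinY',(18,100,60),(35,255,255),S(330,205,362,245)),('tinG',(40,50,20),(90,255,255),S(356,210,390,248))):
    c=blob(im,l,h,r)[0]; print(k,rect('top',c,.055),cen('top',c,.055))
c=blob(im,(0,0,0),(180,255,62),S(295,270,335,315))[0]; print('chock dark',rect('top',c,.014),cen('top',c,.014),cv2.boundingRect(c))
c=blob(im,(0,90,60),(8,255,255),S(180,220,196,282))[0]; print('redline',rect('top',c,.020),cen('top',c,.02))
c=blob(im,(0,90,60),(8,255,255),S(420,295,455,310))[0]; print('trayred',rect('top',c,.014))
c=blob(im,(0,0,150),(180,60,255),S(420,195,460,300))[0]; print('tray',rect('top',c,.014))
c=blob(im,(8,60,90),(22,255,255),S(160,210,295,285))[0]; q=P[c.reshape(-1,2)[:,1],c.reshape(-1,2)[:,0]]
mk=np.zeros(im.shape[:2],np.uint8); cv2.drawContours(mk,[c],-1,255,-1); mk=cv2.erode(mk,np.ones((5,5)))
Q=P[(mk>0)&(d>0)]; A=np.c_[Q[:,:2],np.ones(len(Q))]; s=np.linalg.lstsq(A,Q[:,2],rcond=None)[0]; print('plane',s,np.std(A@s-Q[:,2]),'slope',np.degrees(np.arctan(np.hypot(*s[:2]))),'uphill dir',np.degrees(np.arctan2(s[1],s[0])))
bx=cv2.boxPoints(cv2.minAreaRect(c)); print('corners',[P[int(v),int(u)].round() for u,v in bx],c.reshape(-1,2).min(0),c.reshape(-1,2).max(0))
cr=lambda a,s:cv2.resize(a,None,fx=s,fy=s,interpolation=cv2.INTER_CUBIC)
cv2.imwrite('pics/crop1.png',cr(im[130:245,105:365],3)[...,::-1])
E
```

```text
orange [ 442.2 -357.8   43.8   36.7   46.4] [ 442.6 -357.7   46. ] 125.0
  tab [ 424.7 -376.4   45. ] 6.0
yellow [ 427.9 -124.5   40.9   36.6   19.8] [ 427.3 -125.    46. ] 107.0
  tab [ 452.5 -115.    45. ] 1.0
green [ 553.  -392.2   41.8   34.4  -55.3] [ 552.5 -391.6   46. ] 102.5
  tab [ 568.7 -413.7   45. ] 3.0
blue [447.8 -26.2  39.3  32.9  84.3] [448.  -26.1  46. ] 91.0
  tab [444.3 -50.8  45. ] 6.0
tinR [617.8  51.3  49.1  47.9  85.7] [617.9  52.1  55. ]
tinY [612.5  -4.1  51.1  51.   82.6] [612.8  -4.   55. ]
tinG [603.6 -60.9  47.2  45.7  -6.5] [603.2 -60.9  55. ]
chock dark [457.8  63.5  55.9  38.4   1.7] [461.2  60.7  14. ] (205, 187, 12, 17)
redline [544.7 365.3 120.6   6.5   6.1] [546.9 365.6  20. ]
trayred [ 444.  -219.5   52.5   14.   -88.6]
tray [ 567.4 -218.9  226.3   49.5    0.9]
plane [ 1.17242917e-02 -1.58557064e-01  7.15463398e+01] 2.872538886225003 slope 9.033840525824363 uphill dir -85.77103591734975
corners [array([615., 383.,  -0.]), array([637., 154.,   0.]), array([509., 139.,   0.]), array([483., 364.,  -5.])] [126 145] [190 186]
```

View pics/crop1.png

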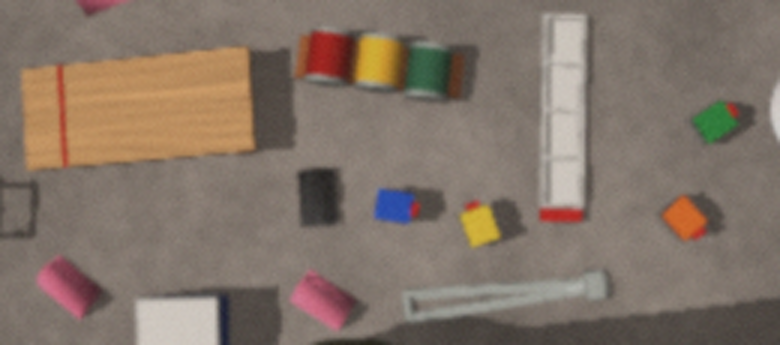

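The crop confirms the dark steel chock, at crop (319,197), with tabs visible on all the boxes. I'll refine the board, chock and tins.

```bash
cat >> meas.py <<'E'
BP=np.array([1.17e-2,-.15856,71.546])  # board plane z=ax+by+c (mm)
def rayplane(n,uv,pl=BP):
    K,D,R,t=cam(n); u=cv2.undistortPoints(np.array(uv,float).reshape(-1,1,2),K,D).reshape(-1,2)
    d=np.c_[u,np.ones(len(u))]@R; c=-R.T@t*1000; nn=np.array([pl[0],pl[1],-1]); s=(-pl[2]-c@nn)/(d@nn); return c+d*s[:,None]
def depthrect(P,roi,zlo,zhi):
    x0,y0,x1,y1=roi; Q=P[y0:y1,x0:x1].reshape(-1,3); Q=Q[(Q[:,2]>zlo)&(Q[:,2]<zhi)]
    (cx,cy),(w,h),a=cv2.minAreaRect(Q[:,:2].astype(np.float32))
    if w<h: w,h,a=h,w,a+90
    return len(Q),np.round([cx,cy,w,h,(a+90)%180-90],1),Q.mean(0).round(1)
E
python3 - <<'E'
from meas import *
im,d=load('top'); P=cloud('top',d)*1000
print('chock',depthrect(P,(195,180,228,212),8,40),depthrect(P,(195,180,228,212),22,40))
print('counter z',np.median(P[205:215,225:235,2]))
for k,r in(('R',(203,138,223,160)),('Y',(222,138,241,162)),('G',(239,140,258,165))): print(k,depthrect(P,r,44,62))
hsv=cv2.cvtColor(im,cv2.COLOR_RGB2HSV); m=(cv2.inRange(hsv,(5,70,100),(22,255,255))|cv2.inRange(hsv,(0,90,60),(8,255,255))|cv2.inRange(hsv,(170,90,60),(180,255,255)))
mk=np.zeros_like(m); mk[140:192,105:193]=m[140:192,105:193]; mk=cv2.morphologyEx(mk,cv2.MORPH_CLOSE,np.ones((5,5)))
c=max(cv2.findContours(mk,0,1)[0],key=cv2.contourArea); Q=rayplane('top',c.reshape(-1,2))
print('board',cv2.minAreaRect(Q[:,:2].astype(np.float32)),cv2.boxPoints(cv2.minAreaRect(Q[:,:2].astype(np.float32))).round())
c=blob(im,(0,90,60),(8,255,255),[118,146,131,190])[0]; Q=rayplane('top',c.reshape(-1,2)); print('line',cv2.minAreaRect(Q[:,:2].astype(np.float32)))
# side view redline and tins
im,d=load('side'); P=cloud('side',d)*1000
c=blob(im,(0,120,60),(8,255,255),[105,285,160,320])[0]; Q=rayplane('side',c.reshape(-1,2)); print('line side',cv2.minAreaRect(Q[:,:2].astype(np.float32)))
print('chock side',depthrect(P,(218,225,258,256),22,40),depthrect(P,(218,225,258,256),5,40))
E
```

```text
chock (208, array([457. ,  64.8,  79.8,  72.1,  55.8]), array([455.9,  62.6,  22. ])) (127, array([455.9,  63.8,  65.7,  25.9,   7.3]), array([456.3,  63.7,  27.1]))
counter z 0.5952263207230587
R (225, array([618.1,  53.3,  62.2,  44.5,  -4.5]), array([617.2,  52.6,  52.7]))
Y (227, array([612.8,  -4.6,  62.5,  44.6,  -7.6]), array([611.7,  -5.5,  52.9]))
G (227, array([602.8, -62.5,  61.8,  46. ,  -5.5]), array([602.2, -62.5,  52.6]))
board ((552.3857421875, 276.3531494140625), (124.90203094482422, 281.0141296386719), 5.4526591300964355) [[477. 410.]
 [504. 131.]
 [628. 142.]
 [601. 422.]]
line ((544.7023315429688, 365.3275146484375), (120.77352905273438, 6.8147454261779785), 6.150988578796387)
line side ((543.4075317382812, 366.4812927246094), (120.83970642089844, 4.709609508514404), 5.622681617736816)
chock side (182, array([455.8,  68.2,  67.1,  22.2,   5.8]), array([454.2,  68.3,  26.5])) (368, array([463.1,  47.3,  93.6,  72.8, -71.1]), array([452.6,  72.3,  19.7]))
```

```bash
python3 -m pendant '[[[62,0,0],0.18,1],[[50,40,0],0.18,1],[[40,60,0],0.18,1],[[30,60,0],0.18,1],[[25,60,0],0.18,1],[[25,60,0],0.18,1],[[25,60,0],0.18,1],[[20,60,0],0.05,1],[[20,60,0],0,1],[[10,60,-30],0,1],[[10,60,-30],0,1]]' 40
```

```text
time_s: 1.48
position: [0.447, 0.0203, 0.1734]
tool_rot: [[-0.038, 0.999, -0.001], [0.999, 0.038, 0.001], [0.001, -0.001, -1.0]]
ft_force: [1.5, -0.3, 0.4]
grip_width: 0.0855
```

```bash
python3 -m pendant '[[[9,45,0],0.075,1],[[0,0,-50],0,1],[[0,0,-50],0,1],[[0,0,-40],0,1]]' && python3 -c "
from h import *
o=env.observe();print(o['position'],np.degrees(np.arctan2(*o['tool_rot'][[0,1] if 0 else 1][0:1],)) if 0 else o['tool_rot'])"
```

```text
time_s: 1.98
position: [0.4563, 0.0711, 0.0299]
tool_rot: [[-0.123, 0.992, 0.002], [0.992, 0.123, 0.001], [0.001, 0.003, -1.0]]
ft_force: [1.1, 0.7, -0.6]
grip_width: 0.0853
[0.4562863  0.07108156 0.02986144] [[-0.12253786  0.99246092  0.00240777]
 [ 0.99246331  0.12253493  0.00133097]
 [ 0.0010259   0.00255272 -0.99999622]]
```

```bash
python3 -m pendant '[[[0,-6,0],0,1],[[0,0,-28],0,1],[[0,0,0],0,-1],[[0,0,0],0,-1],[[0,0,0],0,-1],[[0,0,0],0,-1],[[0,0,0],0,-1]]' 40
python3 - <<'E'
from meas import *
im,d=shot('side','s1',box=(200,200,300,270),s=6)
E
```

```text
time_s: 2.85
position: [0.458, 0.0637, 0.0058]
tool_rot: [[-0.122, 0.992, 0.005], [0.992, 0.122, 0.001], [0.0, 0.005, -1.0]]
ft_force: [1.1, -0.1, -3.7]
grip_width: 0.0653
```

View pics/s1.png

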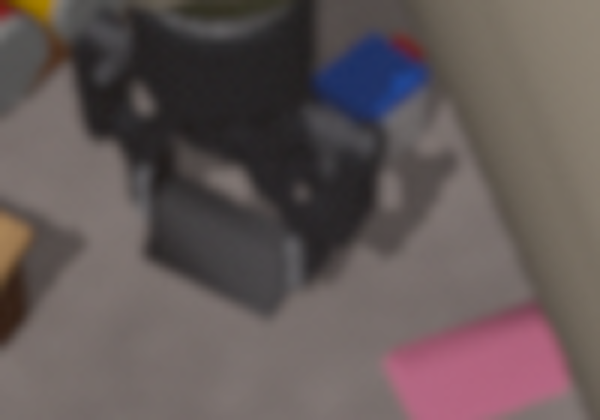

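```bash
python3 -m pendant '[[[0,0,50],0,-1],[[0,0,55],0,-1],[[14,50,0],0,-1],[[15,52,0],0,-1],[[15,52,0],0,-1],[[14,50,0],0,-1],[[14,50,0],0,-1],[[12,40,0],0,-1],[[0,0,0],0,-1]]' 40
python3 - <<'E'
from meas import *
im,d=shot('top','x'); P=cloud('top',d)*1000
o=env.observe(); p=o['position']*1000; print(p, o['tool_rot'][:,1])
uv=proj('top',p/1000)[0].round(); print(uv)
im,d=shot('side','x2'); P=cloud('side',d)*1000; u,v=proj('side',p/1000)[0].astype(int); print(u,v)
print(depthrect(P,(u-40,v-30,u+40,v+30),p[2]-4,p[2]+20))
cv2.imwrite('pics/s2.png',cv2.resize(im[v-50:v+50,u-50:u+50],None,fx=5,fy=5)[...,::-1])
E
```

```text
time_s: 4.03
position: [0.5415, 0.367, 0.1126]
tool_rot: [[-0.12, 0.993, 0.001], [0.993, 0.12, 0.0], [0.0, 0.001, -1.0]]
ft_force: [0.3, -1.4, -5.3]
grip_width: 0.065
[541.26561477 365.5841662  112.52870228] [9.92911575e-01 1.18855030e-01 2.94297675e-04]
[117. 166.]
123 281
(272, array([537.7, 368.5,  85.5,  41.9,   5.6]), array([535.7, 381.9, 121.8]))
```

View pics/s2.png

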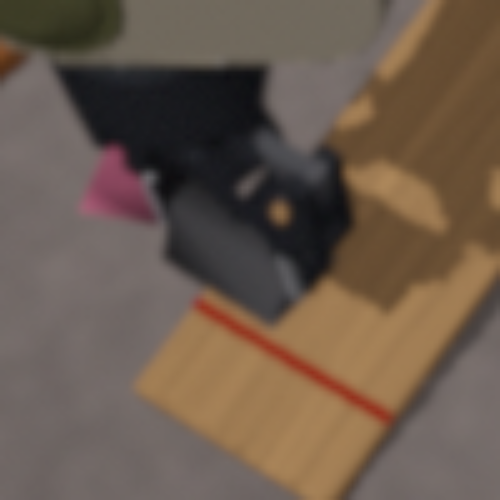

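The chock is held over the board above the red line. I'll lower it, press gently with a light grip so it pivots flat, and release.

```bash
python3 -m pendant '[[[3,-1,-40],-0.02,-1],[[0,0,-37],0,-1],[[0,0,0],0,-1]]' 40;  python3 -m pendant '[[[0,0,-5],0,-1],[[0,0,-3],0,-1],[[0,0,0],0,-1]]' 20
```

```text
time_s: 4.5
position: [0.5442, 0.3601, 0.035]
tool_rot: [[-0.094, 0.996, 0.0], [0.996, 0.094, -0.002], [-0.002, -0.0, -1.0]]
ft_force: [-0.5, 0.4, -3.6]
grip_width: 0.0653
time_s: 4.88
position: [0.5459, 0.3597, 0.0307]
tool_rot: [[-0.093, 0.996, 0.005], [0.996, 0.093, 0.0], [-0.0, 0.005, -1.0]]
ft_force: [-0.3, -0.4, -5.0]
grip_width: 0.0649
```

```bash
python3 -m pendant '[[[-1,5,1],0,-1],[[0,0,0],0,-1]]' 20;  python3 -m pendant '[[[0,1,-3],0,-1],[[0,0,-3],0,-1],[[0,0,-3],0,-1],[[0,0,0],0,-1]]' 20
```

```text
time_s: 5.12
position: [0.5453, 0.3654, 0.033]
tool_rot: [[-0.093, 0.996, 0.007], [0.996, 0.093, 0.001], [0.001, 0.007, -1.0]]
ft_force: [-0.2, 0.4, -4.3]
grip_width: 0.0649
time_s: 5.62
position: [0.5454, 0.3673, 0.0258]
tool_rot: [[-0.093, 0.996, 0.009], [0.996, 0.093, 0.003], [0.002, 0.009, -1.0]]
ft_force: [-0.4, -0.3, -2.5]
grip_width: 0.0651
```

```bash
python3 -m pendant '[[[0,0,-2],0,-1],[[0,0,-2],0,-1],[[0,0,0],0,-1]]' 20;  python3 -c "
from h import *
im,d=shot('side','s3',box=(80,240,180,330),s=5)"
```

```text
time_s: 6.0
position: [0.5455, 0.3678, 0.0254]
tool_rot: [[-0.093, 0.996, 0.011], [0.996, 0.093, 0.004], [0.003, 0.011, -1.0]]
ft_force: [-0.3, -1.4, -2.5]
grip_width: 0.0648
```

View pics/s3.png

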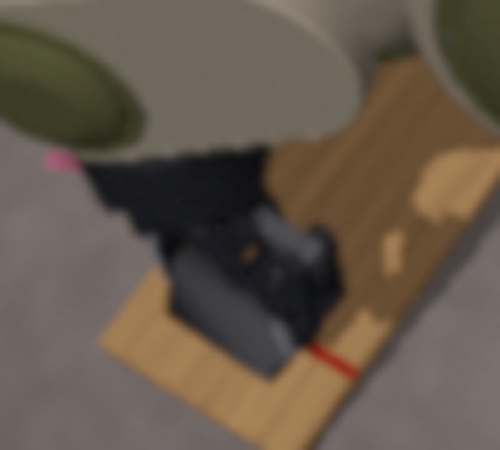

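```bash
python3 -m pendant '[[[-1,-3,0],0,-1],[[0,0,0],0,-1]]' 20; python3 -m pendant '[[[0,0,0],0,0.0],[[0,0,0],0,1],[[0,0,0],0,1],[[0,0,0],0,1],[[0,0,40],0,1],[[0,0,55],0,1],[[0,-50,40],-0.1,1],[[0,-60,0],-0.1,1],[[0,-60,0],0,1],[[5,-60,0],0,1]]'
python3 - <<'E'
from meas import *
for n,box in(('top',(100,140,260,200)),('side',(80,240,180,330))):
    im,d=shot(n,'c_'+n,box=box,s=4 if n=='top' else 6); P=cloud(n,d)*1000
    u,v=proj(n,[.544,.366,.045])[0].astype(int)
    Q=P[v-16:v+16,u-22:u+22].reshape(-1,3); h=Q[:,2]-(Q[:,:2]@BP[:2]+BP[2]); Q=Q[(h>21)&(h<40)]
    print(n,len(Q),cv2.minAreaRect(Q[:,:2].astype(np.float32)),Q.mean(0))
    c=blob(im,(0,90,60),(8,255,255),[118,146,131,190] if n=='top' else [100,280,165,325],2)
    for k in c: print(' line',rayplane(n,cv2.minAreaRect(k)[0]))
E
```

```text
time_s: 6.3
position: [0.5451, 0.3656, 0.0257]
tool_rot: [[-0.093, 0.996, 0.013], [0.996, 0.093, 0.006], [0.005, 0.013, -1.0]]
ft_force: [-1.8, -0.2, 1.2]
grip_width: 0.0654
time_s: 7.55
position: [0.5487, 0.1328, 0.1623]
tool_rot: [[0.107, 0.994, 0.014], [0.994, -0.107, 0.002], [0.004, 0.014, -1.0]]
ft_force: [1.0, 0.5, 0.3]
grip_width: 0.0853
top 127 ((543.90966796875, 364.6677551269531), (66.06134796142578, 26.32999038696289), 1.6484274864196777) [543.27065204 365.80903289  47.04234699]
 line [[592.17400799 370.80762506  19.67917886]]
 line [[498.93736951 360.45695874  20.22951185]]
side 262 ((544.1607055664062, 370.1517333984375), (65.79325866699219, 23.520761489868164), 1.1135845184326172) [542.36327241 371.53909989  46.42823164]
 line [[498.7086051  361.89461277  19.99888088]]
 line [[598.60875104 371.50258445  19.6442726 ]]
```

View pics/c_side.png

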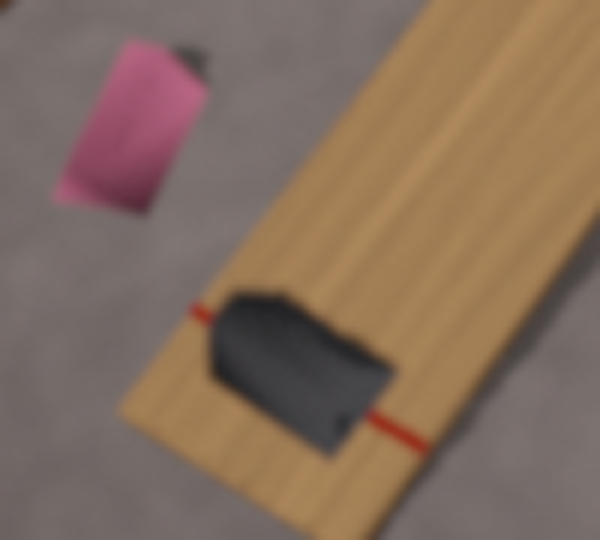

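The chock sits on the line (crop centre about (300,370)). I'll check its yaw by fitting its flanks.

```bash
cat >> meas.py <<'E'
def chockyaw(n,P,ya=5.5,o=(544.3,365.9)):
    a=np.radians(ya); ex=-np.array([np.cos(a),np.sin(a)]); ey=np.array([np.sin(a),-np.cos(a)])
    Q=P.reshape(-1,3); Q=Q[np.isfinite(Q).all(1)]; b=(Q[:,:2]-o); X=b@ex; Y=b@ey; h=(Q[:,2]-(Q[:,:2]@BP[:2]+BP[2]))
    m=(abs(X)<50)&(abs(Y)<35)&(h>4)&(h<40); X,Y,h=X[m],Y[m],h[m]
    for nm,s in(('top',h>24),('down',(Y<-10)&(h>6)&(h<22)&(abs(X)<28)),('up',(Y>10)&(h>6)&(h<22)&(abs(X)<28))):
        if s.sum()<12: continue
        A=np.c_[X[s],h[s],np.ones(s.sum())]; c=np.linalg.lstsq(A,Y[s],rcond=None)[0]
        print(n,nm,s.sum(),'yaw rel',round(np.degrees(np.arctan(c[0])),1),'Y@h14',round(c[1]*14+c[2],1),'X range',np.percentile(X[s],[2,98]).round(1),'h',h[s].max().round(1))
E
python3 - <<'E'
from meas import *
for n in('top','side'):
    _,d=load(n); chockyaw(n,cloud(n,d)*1000)
o=env.observe(); print(o['position'],o['time_s'])
E
```

```text
top top 99 yaw rel -1.5 Y@h14 5.9 X range [-31.7  30.6] h 34.9
top up 58 yaw rel -1.4 Y@h14 15.3 X range [-25.1  27.1] h 21.6
side top 217 yaw rel -1.7 Y@h14 2.2 X range [-32.2  31. ] h 33.5
side down 100 yaw rel -2.8 Y@h14 -17.3 X range [-26.9  26.5] h 22.0
side up 34 yaw rel -1.6 Y@h14 12.1 X range [-27.2  24. ] h 17.4
[0.5495522  0.12953345 0.1621178 ] 7.65
```

```bash
python3 -m pendant '[[[36,-40,0],-0.02,1],[[32,-36,0],0,1],[[0,0,-45],0,1],[[0,0,-45],0,1],[[0,0,0],0,1]]' 40
```

```text
time_s: 8.28
position: [0.62, 0.0519, 0.0708]
tool_rot: [[0.134, 0.991, 0.016], [0.991, -0.134, 0.001], [0.003, 0.016, -1.0]]
ft_force: [-0.1, -0.6, 0.2]
grip_width: 0.0854
```

```bash
python3 -m pendant '[[[-2,1,0],0,1],[[0,0,-45],0,1],[[0,0,-16],0,1],[[0,0,0],0,1],[[0,0,0],0,-1],[[0,0,0],0,-1],[[0,0,0],0,-1],[[0,0,0],0,-1],[[0,0,0],0,-1]]' 40; python3 -m pendant '[[[0,0,30],0,-1],[[0,0,50],0,-1],[[0,0,30],0.1,-1],[[0,0,0],0.1,-1]]' 40
```

```text
time_s: 9.4
position: [0.6235, 0.0543, 0.0208]
tool_rot: [[0.132, 0.991, 0.035], [0.991, -0.132, -0.0], [0.004, 0.035, -0.999]]
ft_force: [0.0, -0.4, -2.9]
grip_width: 0.0616
time_s: 9.9
position: [0.6225, 0.0543, 0.1332]
tool_rot: [[-0.073, 0.997, 0.032], [0.997, 0.073, 0.005], [0.003, 0.032, -0.999]]
ft_force: [0.1, 0.8, -2.3]
grip_width: 0.0617
```

```bash
python3 -m pendant '[[[-13,47,0],0,-1],[[-13,47,0],0,-1],[[-13,47,0],0,-1],[[-13,47,0],0,-1],[[-12,47,0],0,-1],[[-10,32,-20],0,-1],[[0,0,-30],0,-1],[[0,0,-15],0,-1],[[0,0,0],0,-1]]' 40
```

```text
time_s: 11.02
position: [0.545, 0.3287, 0.0666]
tool_rot: [[-0.072, 0.997, 0.032], [0.997, 0.072, 0.005], [0.003, 0.033, -0.999]]
ft_force: [0.3, 0.2, -1.2]
grip_width: 0.0616
```

```bash
python3 -m pendant '[[[3,-6,-10],0,-1],[[0,0,-9],0,-1],[[0,0,0],0,-1]]' 40;python3 -m pendant '[[[0,0,-3],0,-1],[[0,0,0],0,-1]]' 40
```

```text
time_s: 11.4
position: [0.5498, 0.3214, 0.0483]
tool_rot: [[-0.071, 0.997, 0.035], [0.997, 0.07, 0.006], [0.004, 0.036, -0.999]]
ft_force: [-0.1, 0.3, -1.9]
grip_width: 0.0614
time_s: 11.65
position: [0.5501, 0.3213, 0.0456]
tool_rot: [[-0.07, 0.997, 0.036], [0.998, 0.07, 0.007], [0.004, 0.036, -0.999]]
ft_force: [0.1, 0.1, -0.5]
grip_width: 0.0617
```

```bash
python3 -m pendant '[[[-2,0,-3],0,-1],[[0,0,0],0,-1]]' 40;python3 -m pendant '[[[0,4,-1],0,-1],[[0,0,0],0,-1]]' 40;python3 -m pendant '[[[0,4,-0.5],0,-1],[[0,0,0],0,-1]]' 40;python3 -m pendant '[[[0,3,-0.5],0,-1],[[0,0,0],0,-1]]' 40
```

```text
time_s: 11.9
position: [0.5479, 0.3215, 0.0427]
tool_rot: [[-0.071, 0.997, 0.036], [0.997, 0.07, 0.007], [0.004, 0.037, -0.999]]
ft_force: [0.1, -0.5, -1.1]
grip_width: 0.0614
time_s: 12.15
position: [0.548, 0.3259, 0.0418]
tool_rot: [[-0.071, 0.997, 0.037], [0.997, 0.07, 0.007], [0.004, 0.037, -0.999]]
ft_force: [0.4, 1.4, -1.2]
grip_width: 0.0616
time_s: 12.4
position: [0.548, 0.3304, 0.0413]
tool_rot: [[-0.071, 0.997, 0.037], [0.997, 0.071, 0.007], [0.004, 0.037, -0.999]]
ft_force: [0.3, 0.0, -1.9]
grip_width: 0.0617
time_s: 12.65
position: [0.548, 0.3336, 0.0408]
tool_rot: [[-0.071, 0.997, 0.037], [0.997, 0.071, 0.007], [0.004, 0.037, -0.999]]
ft_force: [-0.5, -0.2, -2.2]
grip_width: 0.0613
```

```bash
for i in 1; do python3 -m pendant '[[[0,1,-1.5],0,-1],[[0,0,0],0,-1]]' 40;python3 -m pendant '[[[0,2,-1],0,-1],[[0,0,0],0,-1]]' 40;python3 -m pendant '[[[0,2,0],0,-1],[[0,0,0],0,-1]]' 40; done; python3 -c "
from h import *
im,d=shot('side','s4',box=(80,230,200,330),s=6)"
```

```text
time_s: 12.9
position: [0.5485, 0.3344, 0.0399]
tool_rot: [[-0.071, 0.997, 0.038], [0.997, 0.071, 0.007], [0.004, 0.039, -0.999]]
ft_force: [-0.0, 0.6, -1.3]
grip_width: 0.0613
time_s: 13.15
position: [0.5487, 0.3361, 0.0394]
tool_rot: [[-0.071, 0.997, 0.039], [0.998, 0.07, 0.006], [0.004, 0.039, -0.999]]
ft_force: [0.0, 0.5, -1.8]
grip_width: 0.0614
time_s: 13.4
position: [0.5486, 0.3382, 0.039]
tool_rot: [[-0.07, 0.997, 0.038], [0.998, 0.07, 0.006], [0.003, 0.039, -0.999]]
ft_force: [-0.2, -1.1, 0.5]
grip_width: 0.0617
```

View pics/s4.png

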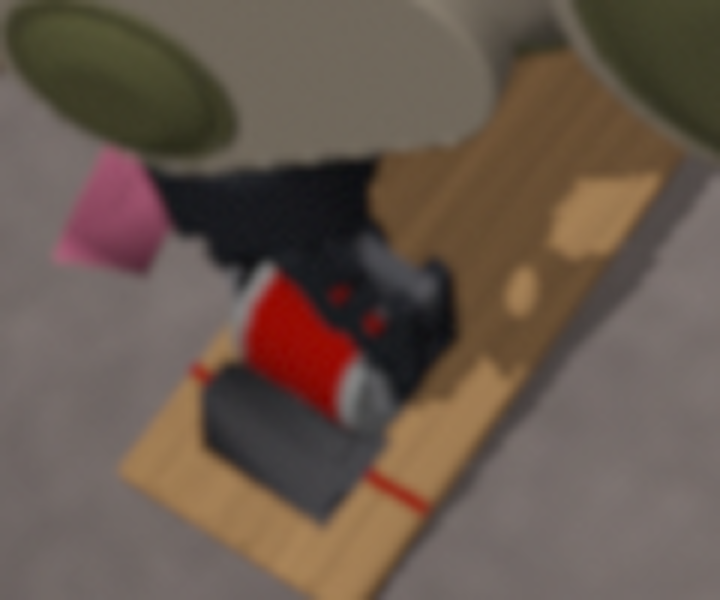

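Run:
```python
from meas import *
im,d=load('side'); P=cloud('side',d)*1000; chockyaw('side',P)
c=blob(im,(0,150,60),(8,255,255),[110,270,150,305])[0]
mk=np.zeros(im.shape[:2],np.uint8); cv2.drawContours(mk,[c],-1,255,-1); Q=P[(mk>0)&(d>0)]
# fit cylinder r=25 with axis yaw 4.2 level: residual on (s,z)
from scipy.optimize import least_squares
a=np.radians(4.2); e=np.array([np.sin(a),-np.cos(a)]); s=Q[:,:2]@e; f=lambda p:np.hypot(s-p[0],Q[:,2]-p[1])-25
r=least_squares(f,[s.mean()+10,50],loss='soft_l1'); o=np.array([544.3,365.9])@e; print(len(Q),'tin centre uphill of origin',r.x[0]-o,'z',r.x[1],np.abs(r.fun).mean(),Q[:,0].mean())
```

```text
side top 339 yaw rel 7.5 Y@h14 -25.7 X range [-32.9  40.5] h 39.9
side down 91 yaw rel -1.0 Y@h14 -21.7 X range [-26.9  25.9] h 21.7
255 tin centre uphill of origin 27.07495532067327 z 51.40458130235493 3.4909409316791313 546.3207228253552
```

The tin made contact at TCP y of about 334, then pushed the chock about 4 mm downhill. Keeping hold of the tin, I'll go round to the downhill side and push the chock back squarely.

```bash
python3 -m pendant '[[[0,-8,3],0,-1],[[0,-2,40],0,-1],[[0,0,30],0,-1],[[-3,35,0],0.025,-1],[[-4,40,0],0,-1],[[-2,20,0],0,-1],[[0,0,0],0,-1]]' 40
```

```text
time_s: 14.32
position: [0.539, 0.4223, 0.1146]
tool_rot: [[-0.094, 0.995, 0.037], [0.996, 0.094, 0.008], [0.004, 0.037, -0.999]]
ft_force: [-0.6, -0.8, -1.7]
grip_width: 0.0615
```

```bash
python3 -m pendant '[[[1,6,-40],0,-1],[[0,0,-36],0,-1],[[0,0,0],0,-1]]' 40; python3 -m pendant '[[[0,-3,-4],0,-1],[[0,0,0],0,-1]]' 40
```

```text
time_s: 14.7
position: [0.5409, 0.4251, 0.0379]
tool_rot: [[-0.092, 0.995, 0.037], [0.996, 0.092, 0.007], [0.004, 0.038, -0.999]]
ft_force: [0.3, 0.0, -1.7]
grip_width: 0.0617
time_s: 14.95
position: [0.5424, 0.4213, 0.0366]
tool_rot: [[-0.091, 0.995, 0.041], [0.996, 0.091, 0.009], [0.005, 0.041, -0.999]]
ft_force: [-0.9, -0.4, -0.6]
grip_width: 0.0613
```

```bash
python3 -m pendant '[[[-1,-3,-4],0,-1],[[0,0,0],0,-1]]' 40; python3 -m pendant '[[[0,-3,-2],0,-1],[[0,0,0],0,-1]]' 40
```

```text
time_s: 15.2
position: [0.542, 0.4181, 0.0343]
tool_rot: [[-0.091, 0.995, 0.043], [0.996, 0.09, 0.01], [0.006, 0.044, -0.999]]
ft_force: [0.0, -0.3, -2.1]
grip_width: 0.0616
time_s: 15.45
position: [0.5421, 0.4151, 0.0326]
tool_rot: [[-0.091, 0.995, 0.044], [0.996, 0.091, 0.011], [0.007, 0.045, -0.999]]
ft_force: [0.1, -0.6, -0.9]
grip_width: 0.0616
```

```bash
python3 -m pendant '[[[0,-4,-1],0,-1],[[0,0,0],0,-1]]' 40; python3 -m pendant '[[[0,-3,0],0,-1],[[0,0,0],0,-1]]' 40;  python3 -m pendant '[[[0,-2,0],0,-1],[[0,0,0],0,-1]]' 40
python3 - <<'E'
from meas import *
for n in('top','side'):
    im,d=shot(n,'q_'+n,box=(80,230,200,330) if n=='side' else None,s=6 if n=='side' else 1); P=cloud(n,d)*1000; chockyaw(n,P)
E
```

```text
time_s: 15.7
position: [0.5421, 0.4108, 0.0316]
tool_rot: [[-0.091, 0.995, 0.044], [0.996, 0.091, 0.011], [0.007, 0.045, -0.999]]
ft_force: [0.3, 0.1, -1.1]
grip_width: 0.0615
time_s: 15.95
position: [0.5422, 0.4082, 0.0319]
tool_rot: [[-0.091, 0.995, 0.044], [0.996, 0.091, 0.012], [0.008, 0.045, -0.999]]
ft_force: [-0.5, -1.0, -1.3]
grip_width: 0.0613
time_s: 16.2
position: [0.5422, 0.4066, 0.0321]
tool_rot: [[-0.091, 0.995, 0.045], [0.996, 0.091, 0.013], [0.009, 0.046, -0.999]]
ft_force: [0.5, -0.3, -1.6]
grip_width: 0.0615
top top 156 yaw rel 0.6 Y@h14 10.8 X range [-32.1  30.2] h 39.7
top up 49 yaw rel 0.3 Y@h14 13.8 X range [-25.4  27.1] h 20.9
side top 38 yaw rel -3.7 Y@h14 13.7 X range [-13.   31.3] h 33.4
side up 24 yaw rel 0.7 Y@h14 10.6 X range [-24.7  23.1] h 14.1
```

```bash
python3 -m pendant '[[[0,8,1],0,-1],[[0,4,40],0,-1],[[0,0,35],0,-1],[[3,-35,0],0,-1],[[4,-40,0],0,-1],[[2,-20,0],0,-1],[[0,0,0],0,-1]]' 40
```

```text
time_s: 17.18
position: [0.5508, 0.3233, 0.1096]
tool_rot: [[-0.093, 0.995, 0.044], [0.996, 0.093, 0.01], [0.006, 0.044, -0.999]]
ft_force: [-0.6, -0.0, -0.9]
grip_width: 0.0615
```

```bash
python3 -m pendant '[[[-2,0,-40],0,-1],[[0,0,-24],0,-1],[[0,0,0],0,-1]]' 40; python3 -m pendant '[[[0,2,-2],0,-1],[[0,0,0],0,-1]]' 40
```

```text
time_s: 17.55
position: [0.5488, 0.3267, 0.0443]
tool_rot: [[-0.095, 0.994, 0.045], [0.995, 0.094, 0.011], [0.007, 0.046, -0.999]]
ft_force: [0.9, -0.5, -1.0]
grip_width: 0.0617
time_s: 17.8
position: [0.5493, 0.3304, 0.0438]
tool_rot: [[-0.096, 0.994, 0.047], [0.995, 0.095, 0.013], [0.008, 0.048, -0.999]]
ft_force: [0.0, 0.2, -1.5]
grip_width: 0.0615
```

```bash
python3 -m pendant '[[[-1,0,-3],0,-1],[[0,0,0],0,-1]]' 40; python3 -m pendant '[[[0,2,-1],0,-1],[[0,0,0],0,-1]]' 40; python3 -c "
from h import *
im,d=shot('side','s5',box=(100,250,180,320),s=8)"
```

```text
time_s: 18.05
position: [0.5487, 0.3308, 0.0419]
tool_rot: [[-0.096, 0.994, 0.049], [0.995, 0.095, 0.013], [0.009, 0.05, -0.999]]
ft_force: [0.4, -0.1, -1.5]
grip_width: 0.0615
time_s: 18.3
position: [0.5488, 0.3329, 0.0412]
tool_rot: [[-0.096, 0.994, 0.05], [0.995, 0.095, 0.014], [0.009, 0.051, -0.999]]
ft_force: [0.9, -0.1, -1.8]
grip_width: 0.0615
```

View pics/s5.png

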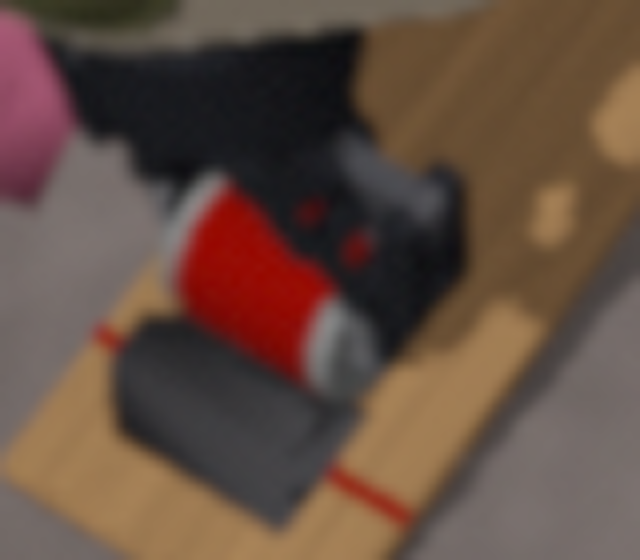

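```bash
python3 -m pendant '[[[-1,1,-1.5],0,-1],[[0,0,0],0,-1]]' 40; python3 -m pendant '[[[0,1,-1],0,-1],[[0,0,0],0,-1]]' 40
python3 - <<'E'
from meas import *
np.set_printoptions(suppress=True)
im,d=load('side'); chockyaw('side0',cloud('side',d)*1000)
im,d=viewer.get_image('side'); chockyaw('side',cloud('side',d)*1000)
E
```

```text
time_s: 18.6
position: [0.5478, 0.3338, 0.0396]
tool_rot: [[-0.096, 0.994, 0.05], [0.995, 0.095, 0.014], [0.009, 0.051, -0.999]]
ft_force: [-1.2, -0.3, -0.6]
grip_width: 0.0614
time_s: 18.85
position: [0.548, 0.3346, 0.0391]
tool_rot: [[-0.096, 0.994, 0.05], [0.995, 0.095, 0.013], [0.008, 0.051, -0.999]]
ft_force: [-0.8, -0.5, 0.3]
grip_width: 0.0619
side0 top 332 yaw rel 9.6 Y@h14 -24.8 X range [-32.5  40.1] h 39.9
side0 down 97 yaw rel -0.9 Y@h14 -18.6 X range [-27.   25.9] h 21.3
side0 up 16 yaw rel 6.5 Y@h14 10.3 X range [-23.7  27.9] h 19.8
side top 341 yaw rel 9.9 Y@h14 -19.7 X range [-32.9  41.2] h 40.0
side down 99 yaw rel 0.4 Y@h14 -18.7 X range [-26.8  27.5] h 22.0
```

```bash
python3 -m pendant '[[[0,1.5,0],0,-1],[[0,0,0],0,-1],[[0,0,0],0,0.55],[[0,0,0],0,0.65],[[0,0,0],0,0.8],[[0,0,0],0,1],[[0,0,0],0,1]]'
python3 - <<'E'
from meas import *
im,d=viewer.get_image('side'); chockyaw('side',cloud('side',d)*1000)
E
python3 -m pendant '[[[0,0,40],0,1],[[0,0,40],0,1],[[2,-50,20],-0.09,1],[[10,-60,0],-0.09,1],[[10,-60,0],-0.03,1],[[10,-60,0],0,1],[[10,-60,0],0,1],[[10,-35,0],0,1],[[0,0,0],0,1]]'
python3 - <<'E'
from meas import *
im,d=shot('side','s6',box=(100,200,240,320),s=5); chockyaw('side',cloud('side',d)*1000)
E
```

```text
time_s: 19.77
position: [0.5483, 0.3366, 0.0391]
tool_rot: [[-0.096, 0.994, 0.051], [0.995, 0.095, 0.014], [0.009, 0.052, -0.999]]
ft_force: [-0.4, 0.5, -0.2]
grip_width: 0.0853
side top 368 yaw rel 0.7 Y@h14 -28.7 X range [-44.8  46.2] h 39.9
side down 98 yaw rel -1.6 Y@h14 -19.8 X range [-26.3  27.2] h 21.8
time_s: 20.95
position: [0.6002, 0.0016, 0.1427]
tool_rot: [[0.119, 0.991, 0.056], [0.993, -0.12, 0.003], [0.01, 0.055, -0.998]]
ft_force: [0.0, -0.3, 0.6]
grip_width: 0.0853
side top 357 yaw rel 9.7 Y@h14 -20.1 X range [-33.3  30.9] h 39.9
side down 102 yaw rel -0.8 Y@h14 -19.7 X range [-26.1  25.9] h 21.9
```

View pics/s6.png

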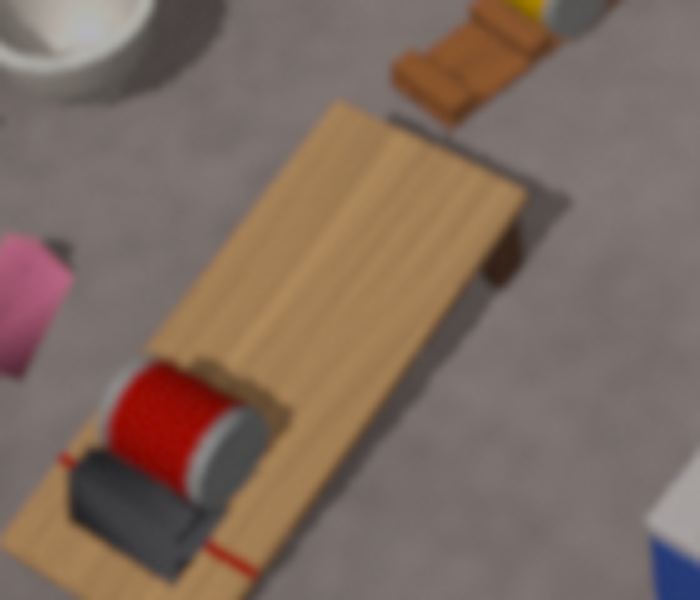

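```bash
python3 -m pendant '[[[14,-6,-40],0,1],[[0,0,-40],0,1],[[0,0,0],0,1]]' 40
```

```text
time_s: 21.38
position: [0.6137, 0.0007, 0.0621]
tool_rot: [[0.114, 0.992, 0.057], [0.993, -0.115, 0.004], [0.01, 0.056, -0.998]]
ft_force: [0.7, 0.6, 0.9]
grip_width: 0.0853
```

```bash
python3 -m pendant '[[[1,-5,0],-0.01,1],[[0,0,-30],0,1],[[0,0,-18],0,1],[[0,0,0],0,1]]' 40; python3 -m pendant '[[[0,0,0],0,-1],[[0,0,0],0,-1],[[0,0,0],0,-1],[[0,0,0],0,-1]]' 40
```

```text
time_s: 21.88
position: [0.6181, -0.0034, 0.0206]
tool_rot: [[0.123, 0.99, 0.069], [0.992, -0.123, 0.001], [0.01, 0.068, -0.998]]
ft_force: [0.4, 0.9, 0.5]
grip_width: 0.0853
time_s: 22.38
position: [0.6198, -0.0035, 0.025]
tool_rot: [[0.123, 0.99, 0.075], [0.992, -0.123, -0.0], [0.009, 0.074, -0.997]]
ft_force: [-0.7, 0.2, -1.2]
grip_width: 0.062
```

```bash
python3 -m pendant '[[[0,0,25],0,-1],[[0,0,40],0,-1],[[0,0,0],0,-1]]' 40
python3 - <<'E'
from meas import *
o=env.observe(); print(o['q'].round(1) if hasattr(o['q'],'round') else o['q'],o['joint_efforts'],o['position'],o['tool_rot'][:,2])
im,d=shot('side','s7',box=(150,140,270,240),s=6)
E
```

```text
time_s: 22.75
position: [0.6193, -0.0034, 0.0911]
tool_rot: [[0.123, 0.99, 0.073], [0.992, -0.123, 0.0], [0.009, 0.072, -0.997]]
ft_force: [-0.3, 0.2, -2.0]
grip_width: 0.0619
[-11.6  34.2  77.7   1.   64.   -4.9] [ 1.10566642e-01 -5.50725174e+01 -2.10388255e+01  4.01108747e-02
  1.35037084e-01  6.51954644e-03] [ 0.61932662 -0.00343698  0.09112925] [ 7.28408345e-02  2.89518694e-04 -9.97343536e-01]
```

View pics/s7.png

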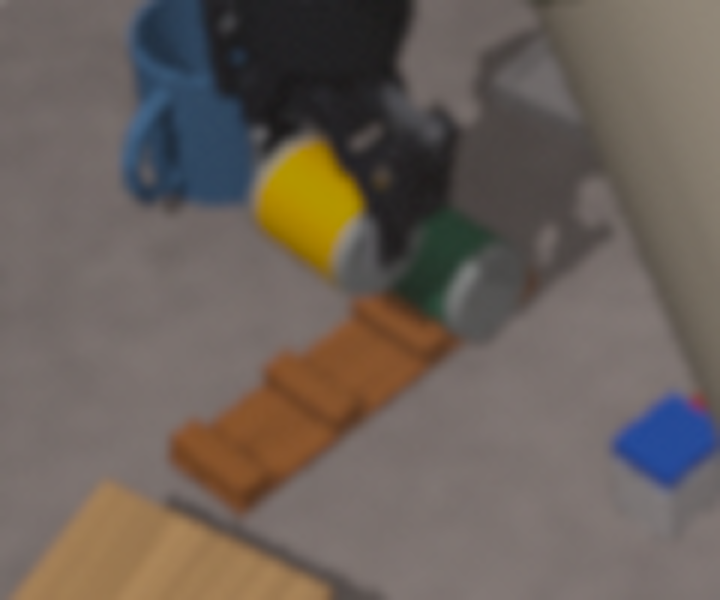

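```bash
python3 -m pendant '[[[0,0,40],0.1,-1],[[-12,52,0],0.11,-1],[[-12,52,0],0,-1],[[-12,52,0],0,-1],[[-12,52,0],0,-1],[[-10,45,0],0,-1],[[-6,22,-15],0,-1],[[0,0,0],0,-1]]' 40
python3 - <<'E'
from meas import *
from scipy.optimize import least_squares
im,d=viewer.get_image('side'); P=cloud('side',d)*1000
def cyl(c,yaw=4.8):
    mk=np.zeros(im.shape[:2],np.uint8); cv2.drawContours(mk,[c],-1,255,-1); Q=P[(mk>0)&(d>0)]
    a=np.radians(yaw); e=np.array([np.sin(a),-np.cos(a)]); s=Q[:,:2]@e; f=lambda p:np.hypot(s-p[0],Q[:,2]-p[1])-25
    r=least_squares(f,[s.mean(),Q[:,2].mean()-20],loss='soft_l1'); o=np.array([544.3,365.9])@e; return len(Q),(r.x-[o,0]).round(1),np.abs(r.fun).mean().round(2)
print('R',cyl(blob(im,(0,150,60),(8,255,255),[105,265,160,310])[0]))
print('Y',cyl(blob(im,(18,120,60),(35,255,255),[100,200,240,290])[0]),env.observe()['position'])
E
```

```text
time_s: 23.8
position: [0.5469, 0.2786, 0.1031]
tool_rot: [[-0.091, 0.995, 0.049], [0.996, 0.091, 0.014], [0.009, 0.05, -0.999]]
ft_force: [0.2, -0.4, -0.5]
grip_width: 0.062
R (388, array([30.1, 51.1]), np.float64(1.05))
Y (365, array([ 86.8, 111.5]), np.float64(4.17)) [0.54774157 0.27783697 0.10393067]
```

```bash
python3 -m pendant '[[[5,-1,-28],0,-1],[[0,0,-18],0,-1],[[0,0,0],0,-1]]' 40; python3 -m pendant '[[[0,1,-2],0,-1],[[0,0,0],0,-1]]' 40
```

```text
time_s: 24.22
position: [0.5546, 0.2735, 0.0572]
tool_rot: [[-0.087, 0.995, 0.051], [0.996, 0.086, 0.013], [0.009, 0.052, -0.999]]
ft_force: [-0.5, -0.4, -0.7]
grip_width: 0.0621
time_s: 24.48
position: [0.5557, 0.2736, 0.0566]
tool_rot: [[-0.085, 0.995, 0.053], [0.996, 0.085, 0.014], [0.009, 0.054, -0.998]]
ft_force: [0.0, -0.5, -0.7]
grip_width: 0.0621
```

```bash
python3 -m pendant '[[[-2,4,-2],0,-1],[[0,0,0],0,-1]]' 40; python3 -m pendant '[[[-1,4,-1],0,-1],[[0,0,0],0,-1]]' 40; python3 -m pendant '[[[0,2,-1],0,-1],[[0,0,0],0,-1]]' 40
python3 - <<'E'
from meas import *
im,d=viewer.get_image('side'); P=cloud('side',d)*1000; chockyaw('side',P)
np.savez('last_side.npz',im=im,d=d); cv2.imwrite('pics/s8.png',cv2.resize(im[230:330,90:210],None,fx=6,fy=6,interpolation=2)[...,::-1])
E
```

```text
time_s: 24.72
position: [0.5539, 0.2779, 0.0555]
tool_rot: [[-0.085, 0.995, 0.055], [0.996, 0.085, 0.014], [0.009, 0.056, -0.998]]
ft_force: [-0.2, 0.3, -1.3]
grip_width: 0.0619
time_s: 24.98
position: [0.5528, 0.2824, 0.0546]
tool_rot: [[-0.086, 0.995, 0.055], [0.996, 0.085, 0.014], [0.009, 0.056, -0.998]]
ft_force: [-0.5, 0.1, -1.7]
grip_width: 0.062
time_s: 25.22
position: [0.5528, 0.2846, 0.0536]
tool_rot: [[-0.086, 0.995, 0.055], [0.996, 0.085, 0.014], [0.009, 0.056, -0.998]]
ft_force: [-0.5, 0.2, -1.8]
grip_width: 0.0623
side top 343 yaw rel 9.2 Y@h14 -21.3 X range [-32.8  31.3] h 39.9
side down 94 yaw rel -1.2 Y@h14 -19.9 X range [-27.6  26.7] h 21.8
```

View pics/s8.png

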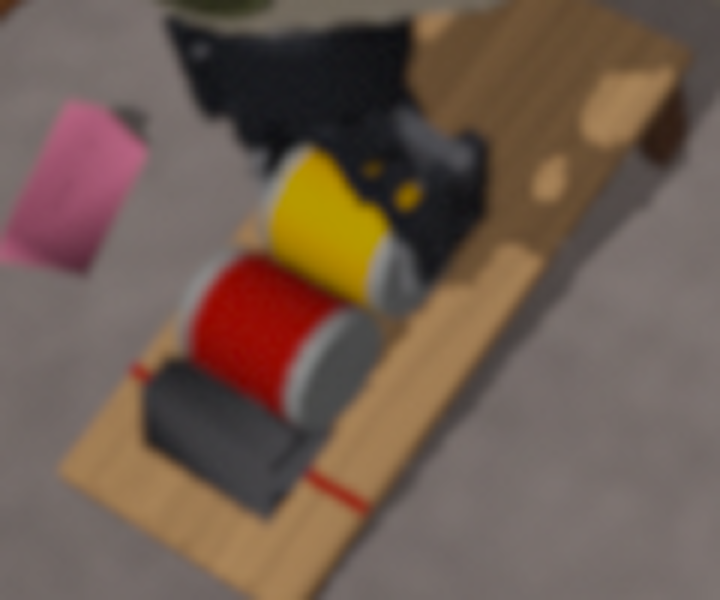

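```bash
python3 -m pendant '[[[0,0.5,-2],0,-1],[[0,0,0],0,-1]]' 40; python3 -m pendant '[[[0,1,-1.5],0,-1],[[0,0,0],0,-1]]' 40; python3 -m pendant '[[[0,1,-0.5],0,-1],[[0,0,0],0,-1]]' 40
python3 - <<'E'
from meas import *
im,d=viewer.get_image('side'); P=cloud('side',d)*1000; chockyaw('side',P)
E
```

```text
time_s: 25.52
position: [0.5528, 0.285, 0.0514]
tool_rot: [[-0.086, 0.995, 0.055], [0.996, 0.085, 0.014], [0.009, 0.056, -0.998]]
ft_force: [-0.7, 0.1, -1.1]
grip_width: 0.0622
time_s: 25.78
position: [0.5532, 0.2861, 0.0506]
tool_rot: [[-0.086, 0.995, 0.056], [0.996, 0.085, 0.014], [0.009, 0.057, -0.998]]
ft_force: [-0.3, -0.6, -0.2]
grip_width: 0.0624
time_s: 26.02
position: [0.5534, 0.287, 0.0504]
tool_rot: [[-0.086, 0.995, 0.057], [0.996, 0.085, 0.014], [0.009, 0.058, -0.998]]
ft_force: [-1.0, -0.6, 1.0]
grip_width: 0.0621
side top 347 yaw rel 10.6 Y@h14 -18.6 X range [-32.5  31.1] h 40.0
side down 98 yaw rel -1.1 Y@h14 -20.0 X range [-26.2  26.9] h 22.0
```

```bash
python3 -m pendant '[[[0,0.7,0],0,-1],[[0,0,0],0,0.52],[[0,0,0],0,0.58],[[0,0,0],0,0.7],[[0,0,0],0,1],[[0,0,0],0,1]]'; python3 -m pendant '[[[0,0,40],0,1],[[0,0,50],0,1],[[5,-50,0],-0.08,1],[[10,-60,0],-0.08,1],[[10,-60,0],-0.05,1],[[10,-60,0],0,1],[[10,-60,0],0,1],[[8,-55,0],0,1],[[0,0,0],0,1]]'
python3 - <<'E'
from meas import *
from scipy.optimize import least_squares
im,d=viewer.get_image('side'); P=cloud('side',d)*1000; chockyaw('side',P)
np.savez('last_side.npz',im=im,d=d)
def cyl(c,yaw=4.8):
    mk=np.zeros(im.shape[:2],np.uint8); cv2.drawContours(mk,[c],-1,255,-1); Q=P[(mk>0)&(d>0)]
    a=np.radians(yaw); e=np.array([np.sin(a),-np.cos(a)]); s=Q[:,:2]@e; f=lambda p:np.hypot(s-p[0],Q[:,2]-p[1])-25
    r=least_squares(f,[s.mean(),Q[:,2].mean()-20],loss='soft_l1'); o=np.array([544.3,365.9])@e; return len(Q),(r.x-[o,0]).round(1),np.abs(r.fun).mean().round(2),Q.mean(0)
print('R',cyl(blob(im,(0,150,60),(8,255,255),[105,265,160,310])[0]))
print('Y',cyl(blob(im,(18,120,60),(35,255,255),[100,200,240,290])[0]))
E
```

```text
time_s: 26.82
position: [0.5533, 0.2879, 0.0499]
tool_rot: [[-0.086, 0.995, 0.056], [0.996, 0.085, 0.014], [0.01, 0.057, -0.998]]
ft_force: [-1.0, -0.7, -0.5]
grip_width: 0.0857
time_s: 27.95
position: [0.6063, -0.0674, 0.1433]
tool_rot: [[0.129, 0.99, 0.061], [0.992, -0.129, 0.002], [0.01, 0.06, -0.998]]
ft_force: [-0.4, -0.1, -1.0]
grip_width: 0.0857
side top 347 yaw rel 12.2 Y@h14 -20.1 X range [-33.5  31.2] h 40.0
side down 100 yaw rel -1.0 Y@h14 -20.4 X range [-25.7  27.2] h 22.0
R (368, array([29.3, 50.8]), np.float64(1.15), array([547.18366073, 345.57912403,  69.31869807]))
Y (409, array([78.8, 58.2]), np.float64(1.54), array([552.32674832, 293.99499537,  76.16813264]))
```

```bash
python3 -m pendant '[[[2,6,-40],0.005,1],[[0,0,-40],0,1],[[0,0,0],0,1]]' 40;python3 -m pendant '[[[0,0,-20],0,1],[[0,0,-14],0,1],[[0,0,0],0,1]]' 40
```

```text
time_s: 28.38
position: [0.6078, -0.0553, 0.0626]
tool_rot: [[0.118, 0.991, 0.062], [0.993, -0.119, 0.004], [0.011, 0.062, -0.998]]
ft_force: [0.7, -0.6, 1.5]
grip_width: 0.085
time_s: 28.75
position: [0.6099, -0.053, 0.0324]
tool_rot: [[0.115, 0.991, 0.068], [0.993, -0.115, 0.003], [0.01, 0.068, -0.998]]
ft_force: [-0.2, 1.1, 0.7]
grip_width: 0.0854
```

```bash
python3 -m pendant '[[[-2,-8,0],-0.01,1],[[0,0,-11],0,1],[[0,0,0],0,-1],[[0,0,0],0,-1],[[0,0,0],0,-1],[[0,0,0],0,-1],[[0,0,0],0,-1]]' 40; python3 -m pendant '[[[0,0,45],0,-1],[[0,0,45],0,-1],[[0,0,20],0.1,-1],[[0,0,0],0.11,-1]]' 40
```

```text
time_s: 29.62
position: [0.609, -0.062, 0.024]
tool_rot: [[0.126, 0.989, 0.073], [0.992, -0.126, 0.001], [0.01, 0.072, -0.997]]
ft_force: [-0.3, -1.0, 0.5]
grip_width: 0.0623
time_s: 30.12
position: [0.6081, -0.0615, 0.1364]
tool_rot: [[-0.09, 0.994, 0.068], [0.996, 0.089, 0.015], [0.009, 0.069, -0.998]]
ft_force: [0.2, 1.0, -2.3]
grip_width: 0.0623
```

```bash
python3 -m pendant '[[[-9,52,0],0,-1],[[-9,52,0],0,-1],[[-9,52,0],0,-1],[[-9,52,0],0,-1],[[-9,50,0],0,-1],[[-6,25,-10],0,-1],[[0,0,-20],0,-1],[[0,0,0],0,-1]]' 40
```

```text
time_s: 31.12
position: [0.5539, 0.2299, 0.105]
tool_rot: [[-0.09, 0.994, 0.068], [0.996, 0.089, 0.015], [0.009, 0.069, -0.998]]
ft_force: [-0.2, 0.6, -1.1]
grip_width: 0.0619
```

```bash
python3 -m pendant '[[[5,-4,-25],0,-1],[[0,0,-16],0,-1],[[0,0,0],0,-1]]' 40; python3 -m pendant '[[[0,1,-2],0,-1],[[0,0,0],0,-1]]' 40
```

```text
time_s: 31.5
position: [0.5602, 0.2254, 0.065]
tool_rot: [[-0.089, 0.993, 0.071], [0.996, 0.088, 0.016], [0.009, 0.072, -0.997]]
ft_force: [-0.8, 0.3, -0.4]
grip_width: 0.0623
time_s: 31.75
position: [0.5609, 0.2265, 0.0645]
tool_rot: [[-0.089, 0.993, 0.074], [0.996, 0.088, 0.016], [0.01, 0.075, -0.997]]
ft_force: [0.2, -0.2, -0.9]
grip_width: 0.0621
```

```bash
python3 -m pendant '[[[-2,4,-2],0,-1],[[0,0,0],0,-1]]' 40; python3 -m pendant '[[[-1,3,-2],0,-1],[[0,0,0],0,-1]]' 40; python3 -m pendant '[[[0,1,-2],0,-1],[[0,0,0],0,-1]]' 40; python3 -m pendant '[[[0,1,-1],0,-1],[[0,0,0],0,-1]]' 40; python3 -m pendant '[[[0,1,-1],0,-1],[[0,0,0],0,-1]]' 40
```

```text
time_s: 32.0
position: [0.559, 0.231, 0.0633]
tool_rot: [[-0.089, 0.993, 0.075], [0.996, 0.088, 0.017], [0.01, 0.076, -0.997]]
ft_force: [0.3, 0.1, -0.9]
grip_width: 0.0623
time_s: 32.25
position: [0.5579, 0.2343, 0.0613]
tool_rot: [[-0.089, 0.993, 0.075], [0.996, 0.088, 0.017], [0.01, 0.076, -0.997]]
ft_force: [0.5, 0.3, -0.1]
grip_width: 0.0618
time_s: 32.5
position: [0.5579, 0.2354, 0.0591]
tool_rot: [[-0.089, 0.993, 0.075], [0.996, 0.088, 0.017], [0.01, 0.076, -0.997]]
ft_force: [-0.2, 0.1, -2.1]
grip_width: 0.0621
time_s: 32.75
position: [0.5582, 0.2362, 0.0589]
tool_rot: [[-0.089, 0.993, 0.076], [0.996, 0.088, 0.016], [0.009, 0.077, -0.997]]
ft_force: [0.1, -0.2, -0.4]
grip_width: 0.062
time_s: 33.0
position: [0.5585, 0.2369, 0.0587]
tool_rot: [[-0.089, 0.993, 0.077], [0.996, 0.088, 0.016], [0.009, 0.078, -0.997]]
ft_force: [0.0, -1.0, -1.0]
grip_width: 0.0617
```

```bash
python3 -m pendant '[[[0,1.2,0],0,-1],[[0,0,0],0,-1]]' 40
python3 - <<'E'
from meas import *
im,d=shot('side','s9',box=(90,200,230,330),s=4.5); P=cloud('side',d)*1000; chockyaw('side',P)
E
```

```text
time_s: 33.25
position: [0.5587, 0.2379, 0.0585]
tool_rot: [[-0.089, 0.993, 0.077], [0.996, 0.088, 0.015], [0.009, 0.078, -0.997]]
ft_force: [-0.4, -0.9, 1.3]
grip_width: 0.0617
side top 339 yaw rel 10.8 Y@h14 -25.1 X range [-32.9  31. ] h 39.9
side down 97 yaw rel -0.5 Y@h14 -21.3 X range [-25.6  27. ] h 21.2
```

View pics/s9.png

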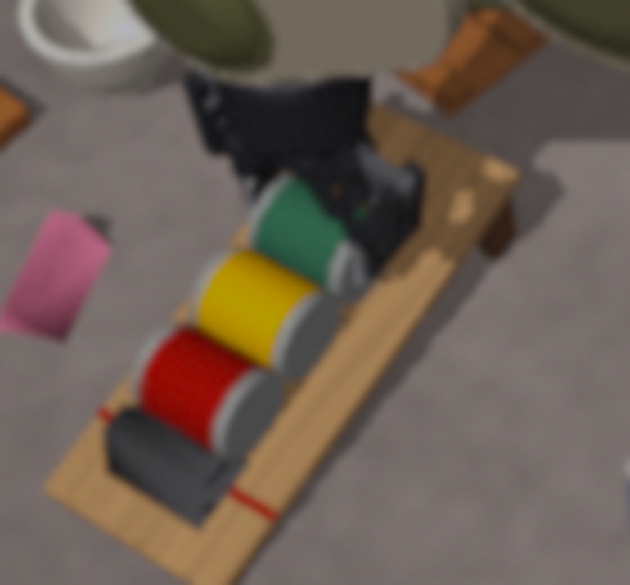

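```bash
python3 -m pendant '[[[0,0,0],0,0.52],[[0,0,0],0,0.58],[[0,0,0],0,0.7],[[0,0,0],0,1],[[0,0,0],0,1]]'; python3 -m pendant '[[[0,0,40],0,1],[[0,0,50],0,1],[[-10,-50,0],-0.1,1],[[-15,-60,0],-0.1,1],[[-25,-50,0],0,1],[[0,0,0],0,1]]'
cat > boxes.py <<'E'
from meas import *
im,d=viewer.get_image('top'); np.savez('last_top.npz',im=im,d=d); P=cloud('top',d)*1000
tab=lambda r:blob(im,(0,110,60),(4,255,255),r)
for k,l,h in(('orange',(5,130,90),(17,255,255)),('yellow',(20,130,90),(35,255,255)),('green',(40,80,40),(85,255,255)),('blue',(100,120,40),(130,255,255))):
    for c in blob(im,l,h,[200,125,380,230],8):
        M=cv2.moments(c)
        if M['m00']<50: continue
        u,v=int(M['m10']/M['m00']),int(M['m01']/M['m00'])
        if M['m00']>180 : continue
        r=rect('top',c,.046); t=tab([u-13,v-13,u+14,v+14]); s=''
        if t and cv2.contourArea(t[0])>0:
            q=cen('top',t[0],.045)-cen('top',c,.046); s='tabdir %.0f len %.0f'%(np.degrees(np.arctan2(q[1],q[0])),np.hypot(*q[:2]))
        print(k,(u,v),cv2.contourArea(c),r,'z',np.median(P[v-2:v+3,u-2:u+3,2]).round(),s)
o=env.observe(); print(o['position'].round(4),o['tool_rot'][:,2].round(3),'toolx yaw',np.degrees(np.arctan2(o['tool_rot'][1,0],o['tool_rot'][0,0])).round(1),np.round(o['q'],0),o['time_s'])
E
python3 boxes.py
```

```text
time_s: 33.92
position: [0.5586, 0.2385, 0.0584]
tool_rot: [[-0.089, 0.993, 0.077], [0.996, 0.088, 0.016], [0.009, 0.078, -0.997]]
ft_force: [-0.3, 0.4, 0.1]
grip_width: 0.0853
time_s: 34.67
position: [0.5069, 0.0745, 0.1512]
tool_rot: [[0.116, 0.99, 0.081], [0.993, -0.116, 0.0], [0.009, 0.08, -0.997]]
ft_force: [0.5, 0.6, -0.9]
grip_width: 0.0854
orange (332, 202) 121.0 [ 442.2 -357.8   43.8   36.7   46.4] z 45.0 tabdir -134 len 25
yellow (267, 193) 99.0 [ 467.8 -132.2   39.8   35.4   24.5] z 47.0 tabdir 30 len 26
green (342, 170) 101.5 [ 553.  -392.2   41.8   34.4  -55.3] z 47.0 tabdir -54 len 27
blue (235, 198) 86.5 [447.6 -26.4  38.8  31.4  80.2] z 48.0 tabdir -96 len 26
[0.5078 0.0756 0.1513] [ 0.082  0.    -0.997] toolx yaw 83.4 [-5. 21. 91.  0. 64.  1.] 34.725
```

The yellow box has been knocked aside from (428,-125) to (468,-132). It is still upright and I've re-measured it. Now blue.

```bash
python3 -m pendant '[[[-29,-50,0],0,1],[[-29,-52,-30],0,1],[[0,0,-30],0,1],[[0,0,-35],0,1],[[0,0,0],0,1]]' 40; python3 -c "
from h import *
o=env.observe();print(o['position'].round(4),np.degrees(np.arctan2(o['tool_rot'][1,0],o['tool_rot'][0,0])))"
```

```text
time_s: 35.35
position: [0.4535, -0.0245, 0.0565]
tool_rot: [[0.109, 0.99, 0.089], [0.994, -0.109, -0.0], [0.009, 0.088, -0.996]]
ft_force: [0.3, 0.0, 0.5]
grip_width: 0.0856
[ 0.4535 -0.0245  0.0565] 83.73962677354403
```

```bash
python3 -m pendant '[[[-4,-2,0],0,1],[[0,0,-38],0,1],[[0,0,0],0,1],[[0,0,0],0,-1],[[0,0,0],0,-1],[[0,0,0],0,-1],[[0,0,0],0,-1],[[0,0,0],0,-1],[[0,0,0],0,-1]]' 30; python3 -m pendant '[[[0,0,40],0,-1],[[0,0,30],0,-1],[[0,0,0],0,-1]]' 30
```

```text
time_s: 36.48
position: [0.4542, -0.0263, 0.0259]
tool_rot: [[0.105, 0.989, 0.102], [0.994, -0.105, -0.004], [0.006, 0.102, -0.995]]
ft_force: [0.2, -0.4, -0.7]
grip_width: 0.0344
time_s: 36.85
position: [0.4537, -0.0262, 0.097]
tool_rot: [[0.105, 0.989, 0.1], [0.994, -0.105, -0.004], [0.007, 0.1, -0.995]]
ft_force: [-0.3, 0.2, -1.5]
grip_width: 0.0344
```

```bash
python3 -m pendant '[[[35,-33,15],-0.18,-1],[[35,-33,0],-0.18,-1],[[35,-33,0],-0.18,-1],[[30,-31,0],-0.18,-1],[[30,-31,0],-0.18,-1],[[28,-29,0],-0.18,-1],[[0,0,0],-0.18,-1],[[0,0,0],-0.17,-1],[[0,0,0],0,-1]]' 30
cat > held.py <<'E'
import sys
from meas import *
col={'orange':((4,130,90),(17,255,255)),'yellow':((20,130,90),(35,255,255)),'green':((40,80,40),(85,255,255)),'blue':((100,120,40),(130,255,255))}[sys.argv[1]]
o=env.observe(); p=o['position']*1000; zt=p[2]-float(sys.argv[2])+46
print(p.round(1),'toolx',np.degrees(np.arctan2(o['tool_rot'][1,0],o['tool_rot'][0,0])).round(1),'tilt',o['tool_rot'][:2,2].round(3))
for n in('top','side'):
    im,d=viewer.get_image(n); np.savez('last_'+n+'.npz',im=im,d=d); u,v=proj(n,[p[0]/1e3,p[1]/1e3,zt/1e3])[0].astype(int)
    m=22; cs=blob(im,*col,[u-m,v-m,u+m,v+m],4); cs=[c for c in cs if cv2.contourArea(c)>8]
    if not cs: print(n,'none'); continue
    c=np.vstack(cs); print(n,'lid',rect(n,c,zt/1000),[cv2.contourArea(k) for k in cs])
    P=cloud(n,d)*1000; mk=np.zeros(im.shape[:2],np.uint8); cv2.drawContours(mk,cs,-1,255,-1); Q=P[(mk>0)&(d>0)]; print('   depth lid z',np.median(Q[:,2]).round(1),Q.mean(0).round(1))
E
python3 held.py blue 26
cat > tray.py <<'E'
from meas import *
for n in('top','side'):
    z=np.load('first_'+n+'.npz'); im=z['im']
    r=[280,130,306,204] if n=='top' else [228,142,308,188]
    w=blob(im,(0,0,140),(180,60,255),r)[0]; print(n,rect(n,w,.014))
    q=blob(im,(0,110,60),(8,255,255),r)
    if q: print('  red',rect(n,q[0],.014))
E
cp last_top.npz first_top.npz; cp last_side.npz first_side.npz; python3 tray.py
```

```text
time_s: 37.98
position: [0.6476, -0.2211, 0.0944]
tool_rot: [[1.0, -0.009, -0.004], [-0.01, -0.997, -0.083], [-0.003, 0.083, -0.997]]
ft_force: [-0.3, 0.6, -0.7]
grip_width: 0.0342
[ 647.6 -221.1   94.4] toolx -0.5 tilt [-0.004 -0.083]
top none
side lid [ 642.1 -214.5   44.3   12.2  -46.1] [25.0]
   depth lid z 114.4 [ 640.6 -211.2  116.5]
top [ 607.9 -216.2   98.9   85.1   79.6]
  red [ 444.  -219.5   45.5   14.   -88.6]
side [ 517.3 -252.8  214.6   70.8  -45.2]
```

```bash
python3 -m pendant '[[[4,3,-10],0.02,-1],[[0,0,-25],0,-1],[[0,0,0],0,-1]]' 30
```

```text
time_s: 38.45
position: [0.6515, -0.217, 0.0577]
tool_rot: [[1.0, 0.021, -0.002], [0.021, -0.996, -0.083], [-0.004, 0.082, -0.997]]
ft_force: [-0.6, 0.4, -0.5]
grip_width: 0.0344
```

```bash
python3 -m pendant '[[[0,-0.5,-14],0,-1],[[0,0,-8],0,-1],[[0,0,0],0,-1]]' 30;python3 -m pendant '[[[0,0,-3],0,-1],[[0,0,0],0,-1]]' 30
```

```text
time_s: 38.83
position: [0.6525, -0.218, 0.0375]
tool_rot: [[1.0, 0.023, 0.002], [0.023, -0.996, -0.085], [-0.0, 0.085, -0.996]]
ft_force: [0.2, 0.1, -1.0]
grip_width: 0.0345
time_s: 39.08
position: [0.6525, -0.218, 0.0343]
tool_rot: [[1.0, 0.024, 0.002], [0.024, -0.996, -0.085], [-0.0, 0.085, -0.996]]
ft_force: [-0.5, 0.2, -1.6]
grip_width: 0.034
```

```bash
python3 -m pendant '[[[0,0,-3],0,-1],[[0,0,0],0,-1]]' 30; python3 -m pendant '[[[0,0,-2],0,-1],[[0,0,0],0,0],[[0,0,0],0,0.5],[[0,0,0],0,1],[[0,0,0],0,1],[[0,0,40],0,1],[[0,0,50],0,1],[[-40,30,0],0.17,1],[[-55,30,0],0.17,1],[[-50,20,0],0.06,1],[[0,0,0],0,1]]' 30; python3 boxes.py
```

```text
time_s: 39.33
position: [0.6525, -0.2181, 0.031]
tool_rot: [[1.0, 0.024, 0.002], [0.024, -0.996, -0.085], [-0.0, 0.085, -0.996]]
ft_force: [0.1, 0.2, -0.7]
grip_width: 0.034
time_s: 40.7
position: [0.5033, -0.1359, 0.1218]
tool_rot: [[0.906, 0.421, 0.038], [0.423, -0.903, -0.079], [0.001, 0.087, -0.996]]
ft_force: [0.8, -1.1, 1.0]
grip_width: 0.0853
orange (332, 202) 109.5 [ 441.4 -358.6   41.2   36.5   45.7] z 44.0 tabdir -138 len 24
green (342, 170) 96.5 [ 553.4 -391.9   41.9   33.4  -55.2] z 47.0 tabdir -55 len 27
blue (292, 140) 89.0 [ 651.5 -215.7   38.6   31.1    1. ] z 50.0 tabdir -175 len 24
[ 0.5056 -0.1372  0.1224] [ 0.041 -0.08  -0.996] toolx yaw 25.0 [-27.  24.  91.  -3.  61.  40.] 40.75
```

```bash
python3 -m pendant '[[[-37,3.5,-20],0,1],[[0,0,-35],0,1],[[0,0,0],0,1]]' 30
```

```text
time_s: 41.12
position: [0.4722, -0.1363, 0.0676]
tool_rot: [[0.907, 0.418, 0.047], [0.421, -0.903, -0.084], [0.008, 0.096, -0.995]]
ft_force: [0.8, -0.3, 0.1]
grip_width: 0.0852
```

Run:
```python
from meas import *
im,d=viewer.get_image('side'); P=cloud('side',d)*1000; c=blob(im,(20,130,90),(35,255,255),[255,180,330,215],3)
for k in c: print(cv2.contourArea(k),rect('side',k,.046))
print(env.observe()['position'])
```

```text
43.0 [ 457.3 -131.9   37.4   17.6  -66.2]
9.5 [ 471.5 -109.6   13.8   11.5   34.5]
[ 0.47291832 -0.1365663   0.06888414]
```

```bash
python3 -m pendant '[[[-4,3,0],0,1],[[0,0,-30],0,1],[[0,0,-18],0,1],[[0,0,0],0,-1],[[0,0,0],0,-1],[[0,0,0],0,-1],[[0,0,0],0,-1],[[0,0,0],0,-1],[[0,0,0],0,-1]]' 30; python3 -m pendant '[[[0,0,40],0,-1],[[0,0,50],0,-1],[[0,0,0],0,-1]]' 30
```

```text
time_s: 42.3
position: [0.4742, -0.1355, 0.0273]
tool_rot: [[0.907, 0.417, 0.063], [0.422, -0.902, -0.092], [0.018, 0.11, -0.994]]
ft_force: [0.2, -0.2, -0.6]
grip_width: 0.0345
time_s: 42.68
position: [0.4737, -0.1354, 0.1191]
tool_rot: [[0.907, 0.417, 0.061], [0.421, -0.902, -0.091], [0.017, 0.108, -0.994]]
ft_force: [0.3, 0.6, -2.0]
grip_width: 0.0345
```

```bash
python3 -m pendant '[[[0,0,0],0.18,-1],[[24,-17,0],0.18,-1],[[24,-17,0],0.18,-1],[[24,-17,0],0.18,-1],[[24,-17,0],0.18,-1],[[20,-15,0],0.18,-1],[[0,0,0],0.18,-1],[[0,0,0],0.18,-1],[[0,0,0],0.18,-1],[[0,0,0],0.18,-1],[[0,0,0],0.18,-1],[[0,0,0],0.18,-1]]' 30; python3 -m pendant '[[[0,0,0],0.18,-1],[[0,0,0],0.18,-1],[[0,0,0],0.16,-1],[[0,0,0],0,-1]]' 30; python3 held.py yellow 27.3
```

```text
time_s: 44.18
position: [0.5864, -0.2181, 0.0994]
tool_rot: [[-0.887, 0.461, 0.013], [0.46, 0.883, 0.096], [0.033, 0.091, -0.995]]
ft_force: [0.4, -0.1, -1.1]
grip_width: 0.0343
time_s: 44.68
position: [0.5844, -0.2172, 0.0921]
tool_rot: [[-0.997, -0.054, -0.047], [-0.058, 0.994, 0.093], [0.042, 0.095, -0.995]]
ft_force: [-0.5, 0.8, -1.7]
grip_width: 0.0342
[ 584.4 -217.2   92.1] toolx -176.7 tilt [-0.047  0.093]
top none
side lid [ 576.9 -212.2   36.6    5.8  -54.8] [13.5]
   depth lid z 111.4 [ 575.9 -210.1  111.2]
```

```bash
python3 -m pendant '[[[7,-3,-15],-0.04,-1],[[0,0,-20],0,-1],[[0,0,0],0,-1]]' 30; python3 -m pendant '[[[0,0,-10],0,-1],[[0,0,-5],0,-1],[[0,0,0],0,-1]]' 30
```

```text
time_s: 45.15
position: [0.5911, -0.2205, 0.056]
tool_rot: [[-0.999, -0.002, -0.043], [-0.006, 0.995, 0.095], [0.043, 0.095, -0.995]]
ft_force: [-0.3, -0.5, -1.5]
grip_width: 0.0345
time_s: 45.52
position: [0.5915, -0.2208, 0.0414]
tool_rot: [[-0.999, 0.0, -0.041], [-0.003, 0.996, 0.094], [0.041, 0.094, -0.995]]
ft_force: [0.1, 0.4, -0.4]
grip_width: 0.0343
```

```bash
python3 -m pendant '[[[0,0,-5],0,-1],[[0,0,-4],0,-1],[[0,0,0],0,-1]]' 30; python3 -m pendant '[[[0,0,-2],0,-1],[[0,0,0],0,0],[[0,0,0],0,0.5],[[0,0,0],0,1],[[0,0,0],0,1],[[0,0,40],0,1],[[0,0,50],0,1],[[-40,-30,0],-0.18,1],[[-50,-45,0],-0.18,1],[[-50,-45,0],-0.18,1],[[0,0,0],-0.18,1],[[0,0,0],-0.18,1]]' 30; python3 boxes.py
```

```text
time_s: 45.9
position: [0.5917, -0.2209, 0.0324]
tool_rot: [[-0.999, 0.001, -0.04], [-0.003, 0.996, 0.094], [0.04, 0.094, -0.995]]
ft_force: [-0.2, -0.9, -1.6]
grip_width: 0.0342
time_s: 47.4
position: [0.4538, -0.3391, 0.1239]
tool_rot: [[-0.605, 0.795, 0.052], [0.796, 0.6, 0.085], [0.036, 0.093, -0.995]]
ft_force: [0.8, -0.0, -0.7]
grip_width: 0.0853
yellow (293, 157) 98.5 [ 594.3 -221.8   34.9   34.5    1. ] z 50.0 tabdir 7 len 33
green (342, 170) 101.5 [ 553.  -392.2   41.8   34.4  -55.3] z 47.0 tabdir -54 len 27
blue (292, 140) 89.0 [ 651.5 -215.7   38.6   31.1    1. ] z 49.0 tabdir -175 len 23
[ 0.4536 -0.339   0.1239] [ 0.053  0.085 -0.995] toolx yaw 126.8 [-51.  29.  81.   6.  72. -90.] 47.45
```

```bash
python3 -m pendant '[[[50,-25,0],-0.03,1],[[50,-26,-15],0,1],[[0,0,-35],0,1],[[0,0,0],0,1]]' 30
python3 - <<'E'
from meas import *
im,d=viewer.get_image('top')
for k in blob(im,(0,110,60),(6,255,255),[275,125,310,210],6): print('red',cv2.contourArea(k),rect('top',k,.045))
for k in blob(im,(20,130,90),(35,255,255),[275,125,310,210],6): print('yel',cv2.contourArea(k),rect('top',k,.050))
E
```

```text
time_s: 47.95
position: [0.5562, -0.3904, 0.0727]
tool_rot: [[-0.583, 0.811, 0.054], [0.812, 0.578, 0.084], [0.037, 0.093, -0.995]]
ft_force: [0.6, -0.1, -0.2]
grip_width: 0.0856
red 5.0 [ 443.6 -236.6   12.     7.3   46.3]
red 3.0 [ 627.3 -217.9   13.8    3.5  -88.4]
red 0.0 [ 570.3 -222.3   13.8    0.   -88.4]
yel 98.5 [ 593.8 -221.3   34.8   34.4    1. ]
```

```bash
python3 -m pendant '[[[-2,0,0],0,1],[[0,0,-30],0,1],[[0,0,-20],0,1],[[0,0,0],0,-1],[[0,0,0],0,-1],[[0,0,0],0,-1],[[0,0,0],0,-1],[[0,0,0],0,-1],[[0,0,0],0,-1]]' 30; python3 -m pendant '[[[0,0,40],0,-1],[[0,0,50],0,-1],[[0,0,0],0,-1]]' 30
```

```text
time_s: 49.12
position: [0.5561, -0.3938, 0.036]
tool_rot: [[-0.585, 0.808, 0.068], [0.811, 0.581, 0.069], [0.016, 0.095, -0.995]]
ft_force: [0.1, 0.2, -1.4]
grip_width: 0.0334
time_s: 49.5
position: [0.5557, -0.3933, 0.1276]
tool_rot: [[-0.585, 0.808, 0.066], [0.811, 0.581, 0.071], [0.019, 0.095, -0.995]]
ft_force: [-0.2, 0.0, -1.6]
grip_width: 0.0334
```

```bash
python3 -m pendant '[[[0,0,0],-0.18,-1],[[-4,35,0],-0.18,-1],[[-4,35,0],-0.18,-1],[[-4,35,0],-0.18,-1],[[-4,35,0],-0.18,-1],[[-3,35,0],-0.18,-1],[[0,0,0],-0.18,-1],[[0,0,0],-0.18,-1],[[0,0,0],-0.18,-1],[[0,0,0],-0.18,-1],[[0,0,0],-0.18,-1],[[0,0,0],-0.18,-1]]' 50; python3 -m pendant '[[[0,0,0],0,-1]]' 50; python3 held.py green 36
```

```text
time_s: 51.0
position: [0.5294, -0.2085, 0.1133]
tool_rot: [[0.999, -0.036, 0.016], [-0.035, -0.996, -0.077], [0.018, 0.077, -0.997]]
ft_force: [-0.9, -0.3, -1.4]
grip_width: 0.0327
time_s: 51.12
position: [0.5292, -0.2082, 0.1123]
tool_rot: [[0.999, -0.034, 0.014], [-0.033, -0.997, -0.076], [0.017, 0.076, -0.997]]
ft_force: [0.2, -0.1, -0.6]
grip_width: 0.0327
[ 529.2 -208.2  112.3] toolx -1.9 tilt [ 0.014 -0.076]
top none
side none
```

```bash
python3 -c "
from h import *
im,d=shot('side','s10',box=(200,100,330,210),s=5.5)"
```

```text
(no output)
```

View pics/s10.png

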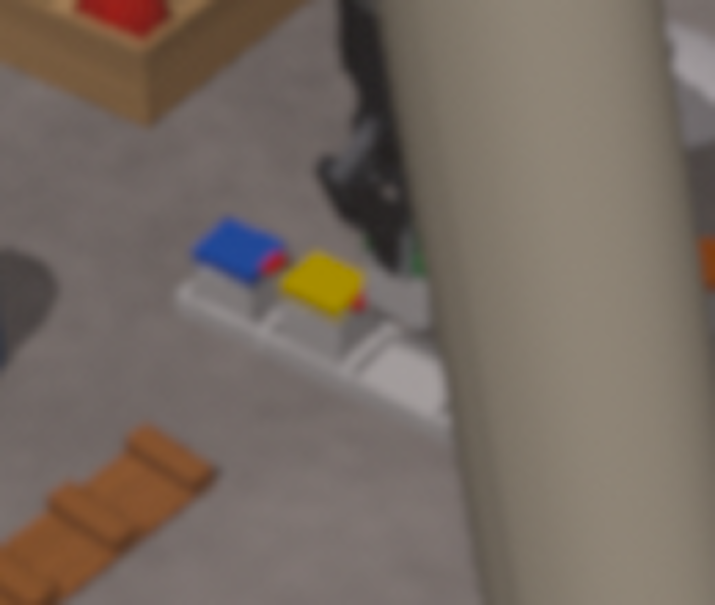

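The picture shows blue and yellow seated in their cells with tabs towards the red end, and green held at crop (400,280). Now I'll lower green.

```bash
python3 -m pendant '[[[7,-9,-15],0.045,-1],[[0,0,-20],0,-1],[[0,0,0],0,-1]]' 50; python3 -m pendant '[[[0,0,-15],0,-1],[[0,0,-5],0,-1],[[0,0,0],0,-1]]' 50
```

```text
time_s: 51.65
position: [0.5362, -0.2178, 0.0771]
tool_rot: [[1.0, 0.021, 0.02], [0.022, -0.997, -0.076], [0.018, 0.076, -0.997]]
ft_force: [0.0, 0.4, -1.4]
grip_width: 0.0323
time_s: 52.02
position: [0.5366, -0.2181, 0.057]
tool_rot: [[1.0, 0.022, 0.021], [0.024, -0.997, -0.077], [0.019, 0.077, -0.997]]
ft_force: [-0.1, -0.3, -0.7]
grip_width: 0.0322
```

```bash
python3 -m pendant '[[[0,0,-8],0,-1],[[0,0,0],0,-1]]' 50; python3 -m pendant '[[[0,0,-5],0,-1],[[0,0,0],0,-1]]' 50; python3 -m pendant '[[[0,0,-3],0,-1],[[0,0,0],0,-1]]' 50
```

```text
time_s: 52.28
position: [0.5369, -0.2182, 0.049]
tool_rot: [[1.0, 0.023, 0.022], [0.024, -0.997, -0.078], [0.02, 0.078, -0.997]]
ft_force: [0.4, 0.2, -1.7]
grip_width: 0.0328
time_s: 52.52
position: [0.5369, -0.2182, 0.0438]
tool_rot: [[0.999, 0.023, 0.022], [0.024, -0.997, -0.078], [0.02, 0.078, -0.997]]
ft_force: [-0.5, -0.2, -1.6]
grip_width: 0.0328
time_s: 52.78
position: [0.537, -0.2182, 0.0407]
tool_rot: [[0.999, 0.023, 0.022], [0.024, -0.997, -0.078], [0.021, 0.078, -0.997]]
ft_force: [-0.6, -0.4, -1.0]
grip_width: 0.0325
```

Release, then swing towards orange, turning to yaw 46.

```bash
python3 -m pendant '[[[0,0,-2],0,-1],[[0,0,0],0,0],[[0,0,0],0,0.5],[[0,0,0],0,1],[[0,0,0],0,1],[[0,0,40],0,1],[[0,0,50],0,1],[[0,-40,0],0.18,1],[[-20,-50,0],0.18,1],[[-20,0,0],0.18,1],[[0,0,0],0.18,1],[[0,0,0],0.06,1]]' 30; python3 boxes.py
```

```text
time_s: 54.28
position: [0.4969, -0.3085, 0.1322]
tool_rot: [[0.682, 0.727, 0.073], [0.731, -0.681, -0.041], [0.02, 0.081, -0.996]]
ft_force: [-0.3, 0.2, 0.4]
grip_width: 0.0854
yellow (294, 157) 99.0 [ 594.4 -221.8   34.9   34.5    1. ] z 51.0 tabdir 7 len 33
green (292, 173) 92.0 [ 537.3 -217.6   38.    30.9    1.1] z 51.0 tabdir 180 len 25
blue (292, 140) 89.0 [ 651.5 -215.7   38.6   31.1    1. ] z 49.0 tabdir -176 len 24
[ 0.4969 -0.3085  0.1322] [ 0.073 -0.041 -0.997] toolx yaw 47.0 [-44.  28.  81.   1.  66.  -1.] 54.325
```

```bash
python3 -m pendant '[[[-27,-25,0],-0.015,1],[[-27,-25,-25],0,1],[[0,0,-35],0,1],[[0,0,0],0,1]]' 30
```

```text
time_s: 54.82
position: [0.4417, -0.3599, 0.0716]
tool_rot: [[0.695, 0.715, 0.073], [0.719, -0.694, -0.043], [0.02, 0.083, -0.996]]
ft_force: [0.3, 0.4, 0.8]
grip_width: 0.0855
```

```bash
python3 -m pendant '[[[2,1,0],0,1],[[0,0,-30],0,1],[[0,0,-28],0,1],[[0,0,0],0,-1],[[0,0,0],0,-1],[[0,0,0],0,-1],[[0,0,0],0,-1],[[0,0,0],0,-1],[[0,0,0],0,-1]]' 30; python3 -m pendant '[[[0,0,40],0,-1],[[0,0,50],0,-1],[[0,0,0],0,-1]]' 30
```

```text
time_s: 55.95
position: [0.4491, -0.3612, 0.0228]
tool_rot: [[0.693, 0.716, 0.084], [0.72, -0.691, -0.056], [0.018, 0.099, -0.995]]
ft_force: [0.3, 0.7, -0.4]
grip_width: 0.0345
time_s: 56.32
position: [0.4487, -0.3609, 0.1146]
tool_rot: [[0.694, 0.716, 0.083], [0.72, -0.692, -0.055], [0.018, 0.098, -0.995]]
ft_force: [0.5, -0.5, -1.7]
grip_width: 0.0348
```

```bash
python3 -m pendant '[[[7,28,0],-0.18,-1],[[8,30,0],-0.18,-1],[[8,30,0],-0.18,-1],[[8,30,0],-0.18,-1],[[6,24,0],-0.065,-1],[[0,0,0],0,-1]]' 40
```

```text
time_s: 57.08
position: [0.4839, -0.2136, 0.1089]
tool_rot: [[1.0, -0.008, 0.012], [-0.007, -0.996, -0.092], [0.012, 0.092, -0.996]]
ft_force: [-0.3, -0.3, -1.7]
grip_width: 0.0341
```

```bash
python3 -m pendant '[[[2,-5.5,-20],0.025,-1],[[0,0,-30],0,-1],[[0,0,0],0,-1]]' 40; python3 -m pendant '[[[0,0,-10],0,-1],[[0,0,-8],0,-1],[[0,0,0],0,-1]]' 40
```

```text
time_s: 57.45
position: [0.4851, -0.2211, 0.0564]
tool_rot: [[1.0, 0.02, 0.013], [0.021, -0.996, -0.091], [0.011, 0.091, -0.996]]
ft_force: [-0.1, -0.9, -1.0]
grip_width: 0.0341
time_s: 57.82
position: [0.4856, -0.2226, 0.0388]
tool_rot: [[1.0, 0.02, 0.015], [0.021, -0.995, -0.093], [0.013, 0.093, -0.996]]
ft_force: [-0.8, -0.0, -1.2]
grip_width: 0.0341
```

```bash
python3 -m pendant '[[[0,3.5,1],0,-1],[[0,0,0],0,-1],[[0,0,-6],0,-1],[[0,0,-4],0,-1],[[0,0,0],0,-1]]' 40; python3 -m pendant '[[[0,0,-2],0,-1],[[0,0,0],0,-1]]' 40
```

```text
time_s: 58.45
position: [0.486, -0.2189, 0.0301]
tool_rot: [[1.0, 0.021, 0.016], [0.022, -0.995, -0.094], [0.014, 0.094, -0.995]]
ft_force: [-0.6, -0.7, -1.4]
grip_width: 0.0341
time_s: 58.7
position: [0.486, -0.219, 0.0279]
tool_rot: [[1.0, 0.021, 0.016], [0.022, -0.995, -0.094], [0.014, 0.094, -0.995]]
ft_force: [0.1, -0.6, -0.7]
grip_width: 0.0341
```

```bash
python3 -m pendant '[[[0,0,-1],0,-1],[[0,0,0],0,0],[[0,0,0],0,0.5],[[0,0,0],0,1],[[0,0,0],0,1],[[0,0,40],0,1],[[0,0,60],0,1],[[-30,-50,40],0,1],[[-40,-60,0],0,1],[[-40,-60,0],0,1],[[-30,-50,0],0,1],[[0,0,0],0,1]]' 30; python3 boxes.py
python3 - <<'E'
from meas import *
from scipy.optimize import least_squares
im,d=shot('side','f_side',s=1.5); P=cloud('side',d)*1000; chockyaw('side',P)
it,dt=load('top'); chockyaw('top',cloud('top',dt)*1000); cv2.imwrite('pics/f_top.png',cv2.resize(it[50:260,90:400],None,fx=2.5,fy=2.5,interpolation=2)[...,::-1])
def cyl(c,yaw=4.8):
    mk=np.zeros(im.shape[:2],np.uint8); cv2.drawContours(mk,[c],-1,255,-1); Q=P[(mk>0)&(d>0)]
    a=np.radians(yaw); e=np.array([np.sin(a),-np.cos(a)]); s=Q[:,:2]@e; f=lambda p:np.hypot(s-p[0],Q[:,2]-p[1])-25
    r=least_squares(f,[s.mean(),Q[:,2].mean()-20],loss='soft_l1'); o=np.array([544.3,365.9])@e; return len(Q),(r.x-[o,0]).round(1),np.abs(r.fun).mean().round(2),Q.mean(0).round()
for k,l,h,r in(('R',(0,150,60),(8,255,255),[105,265,160,310]),('Y',(18,120,60),(35,255,255),[100,230,180,290]),('G',(40,80,30),(95,255,255),[120,220,190,280])): print(k,cyl(blob(im,l,h,r)[0]))
for c,z in((blob(im,(0,110,60),(4,255,255),[225,140,310,190],6),.046),):
    for k in c: print('side red',cv2.contourArea(k),rect('side',k,z))
E
```

```text
time_s: 60.2
position: [0.3554, -0.4228, 0.1671]
tool_rot: [[1.0, 0.023, 0.018], [0.025, -0.995, -0.098], [0.016, 0.098, -0.995]]
ft_force: [0.9, -0.2, -0.1]
grip_width: 0.0855
orange (292, 189) 107.5 [ 480.7 -216.9   41.2   34.3    1.1] z 50.0 tabdir -179 len 38
yellow (293, 157) 98.5 [ 594.3 -221.8   34.9   34.5    1. ] z 51.0 tabdir 8 len 33
green (292, 173) 92.0 [ 537.3 -217.6   38.    30.9    1.1] z 51.0 tabdir 178 len 25
blue (292, 140) 88.0 [ 651.5 -215.7   38.6   31.1    1. ] z 52.0 tabdir -177 len 24
[ 0.3563 -0.4211  0.1671] [ 0.018 -0.097 -0.995] toolx yaw 1.5 [-61.  23.  84.  -2.  68.  28.] 60.25
side top 347 yaw rel 10.4 Y@h14 -23.9 X range [-33.   31.2] h 39.8
side down 99 yaw rel -0.4 Y@h14 -21.4 X range [-27.4  25.9] h 22.0
top top 95 yaw rel 1.4 Y@h14 -8.9 X range [-32.2  30.3] h 36.7
R (372, array([28.4, 50.7]), np.float64(1.12), array([547., 347.,  69.]))
Y (401, array([77.9, 58. ]), np.float64(1.23), array([552., 296.,  77.]))
G (302, array([127.7,  66.2]), np.float64(1.23), array([557., 249.,  85.]))
side red 63.0 [ 426.4 -184.8   54.3   15.7   88.4]
side red 4.0 [ 629.  -216.3   16.7    5.1  -86.8]
side red 4.0 [ 458.6 -217.2   15.9    4.6   89. ]
side red 3.0 [ 512.7 -215.1   16.1    4.8  -89.6]
side red 1.5 [ 569.9 -221.2   11.     2.5  -88.2]
```

View pics/f_top.png

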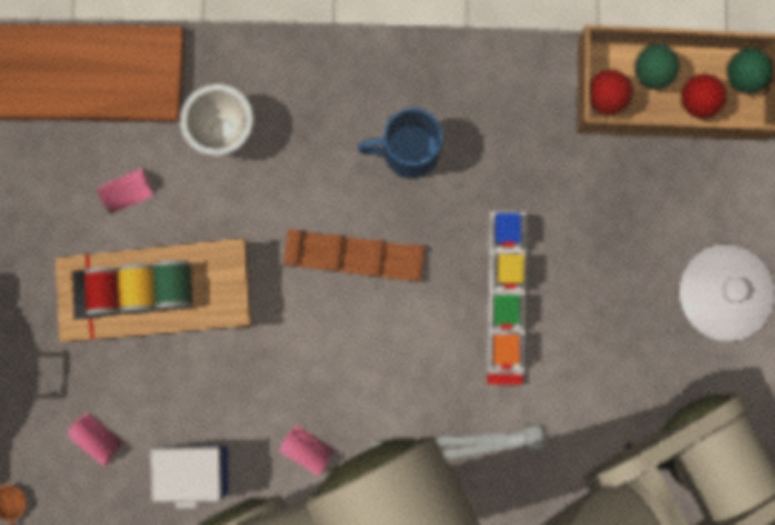

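View pics/f_side.png

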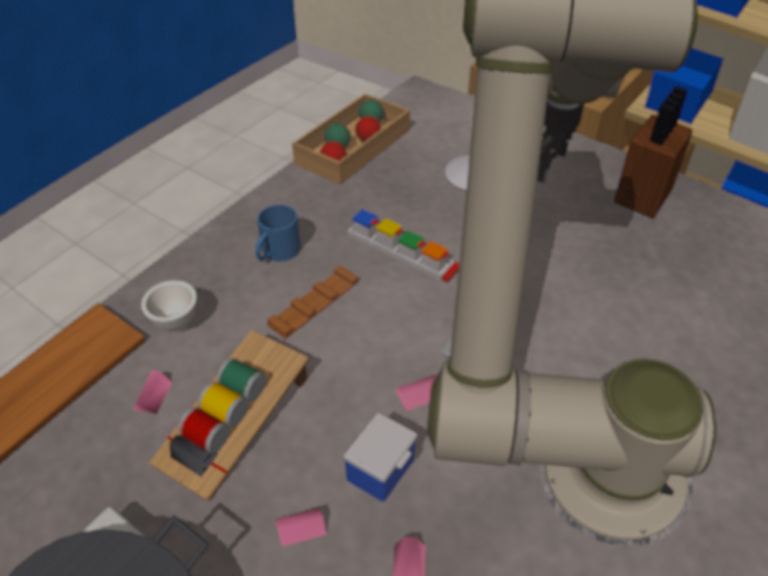

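```bash
python3 -c "
from rig import ticket; print(ticket.close_job())"
```

```text
the job is handed in; nothing more can be done
None
```

The job is handed in at about 60 s on the robot clock. The chock, all three tins and all four spice boxes are in place.

- **Chock:** the steel chock lies along the red line, within about 1.5° of it. The first tin pushed it about 4 mm downhill, so I went round with that tin still gripped and pushed the chock back before setting the tin down. Later contacts moved it about 2–3 mm downhill again, and I left it there.
- **Tins:** red, yellow and green were each lowered and let go only once resting against the chock or the tin before. The fitted centres are about 50 mm apart, which means the tins touch each other.
- **Spice boxes:** blue, yellow, green and orange stand upright, one to a cell. Their lids read 49–52 mm high and their yaw is about 1°, the same as the tray. All four tabs point to the red end. Yellow had been knocked about 4 cm aside before I picked it up; I found it again in the camera and placed it from its new position.
- **Other kitchen things:** they look unmoved in the final pictures, though the arm hides part of the tongs and, from the side, the pan lid. I did not measure any of them.

**Disagreements in the checks:**
- **Chock position:** the side camera's last reading puts it about 4 mm downhill of the line. The top view looks nearly centred, so the true offset is probably 1–3 mm.
- **Tool tilt:** the tool gradually leaned to about 6° during contacts, and grasps ended a few millimetres higher than commanded. The finished placements looked right all the same.

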